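# Fit the retaining clip on a cage-trolley wheel axle

## Robot

A 6-joint arm with a two-finger parallel gripper is mounted at the origin on the work surface. World frame = base frame: x ahead of the robot, y to its left, z up, the work surface at z = 0. Lengths are in m, angles in rad, forces in N, time in s.
With the tool pointing down it reaches from about 0.325 to 1 m from the base axis. Payload 5.1 kg.
Tool frame: the origin (TCP) lies midway between the tips of the shut fingers; the grasp point (between the pads) lies 19 mm behind it; x points along the fingers, y is the direction in which the jaws open and shut, and the axes are right-handed (so a half turn about x gives the same grasp; the last joint's range is limited). The gripper opens to 85 mm and grips with 20 to 120 N. Pads are 22 mm wide; open, the fingers measure 114 mm over their backs; the gripper's body (76 mm by 85 mm) begins 54 mm behind the grasp point. The pads swing forward as they close: fully open they stand 13 mm farther back than shut.
Start: joints at [-1.288, 0.124, 1.65, -0, 1.367, -0.083], TCP at [0.232, -0.607, 0.231] pointing down, gripper open.
Joint ranges: [-2.61, 2.61], [-1.02, 2.33], [0.03, 2.71], [-1.35, 4.49], [0.32, 2.68], [-2.91, 2.91]. Speed limits (rad/s): [2.57, 2.57, 3.14, 3.14, 3.14, 3.14].

## Interface

Orientations are given as a 3x3 rotation matrix whose columns are the frame's x, y, z axes.
In Python, from workcell import get_obs, get_image, get_calibration, sign_off gives the robot as it stands.
- The arm moves only by the tool move_arm, never from a script. Its argument "plan" is a list of rows, each a list of 3 entries, a list of its own where there are three numbers: the opening, from 0 (shut) to 1 (fully open), then the shift along the tool's x, y, z in m, then the turn about the tool's x in rad. A call has 1 to 5 rows; each row shifts and turns the pose as measured when the row begins, along the tool's axes as they then stand; what a row does not reach is not made up. A row lasts 1/8 s, in which the tool goes at most 62.5 mm and 10.7 degrees, less where a joint would pass 70% of its speed; a pose out of reach is approached as far as the arm can. A call with a gripper value outside its range is refused whole. The fingers move at their own pace and stop on an object; the grip force is fixed at half the most. Time passes only in rows, so rows that do not move let the fingers close. It gives the time, the measured TCP pose, the force and the opening at its end, in the units of the state.
- get_obs(): the state, without advancing time (a new reading comes with each control period).
- get_image(name): name is "side" or "top"; returns the picture (420x560x3 uint8, blue, green, red); there is no depth.
- get_calibration(name): a dict with "intrinsics" (3x3 intrinsics, pixels), "k1" (the pictures are not rectified: a ray, as slopes to the right and down, at radius r is drawn at 1 + k1 r^2 times it, then the intrinsics apply), "R" (3x3) and "t" (3): a world point X has camera coordinates R X + t. Camera axes: x right, y down, z forward; pixel columns grow to the right and rows downward; lengths in m; the calibration is good to about 2 mm. A picture is of the moment at which its call begins. get_calibration takes no time and is no camera call.
- sign_off(): hands the job in, once; it reports no verdict.
The state is a dict: "t": time; "joint_pos": joint angles; "joint_vel": joint speeds; "effort": joint torques, N m; "tool_pos": TCP position; "tool_rot": TCP orientation; "wrist_force": force on the tool from outside, world axes, zero at the start; "moment": the same for the moment, N m; "grip_width": finger opening in m.
Only numpy, scipy, OpenCV 4.12 (cv2) and the standard library are available. Lean on these libraries where they do the work, as an engineer would, in place of code of your own. Each camera call takes 0.05 s, during which the arm holds its last target.

## Task

Pick up the open steel clip, which has an upright lug to hold it by, and push it sideways, mouth first, into the groove of the axle that stands up out of the clamped trolley wheel, until it snaps fully home round the axle. How far the axle stands out differs from wheel to wheel, so the groove has to be found by feel; work gently, do not force or bend the clip, and leave it seated level and let go, with the other things on the bench left where they are.

Things in the scene. Friction and masses are not known exactly. Their poses are not given: they have to be found in the camera images.
- clip: Open U-shaped steel retaining clip, loose, 80 g, flat on the bench, lug up. Plate 6 mm thick, 52 mm long, 30 mm wide. Origin: centre of the bite (the axle's axis when seated), on the underside; x points out of the open mouth, z up. The bite's flat back wall is at x = -7 mm; the solid web runs from there to x = -38 mm. More than 35 N between clip and axle or wheel is forcing it.
- clip_lug (a point): Centre of the top of the clip's grip lug: an upright 12 x 12 mm post at x = -32 mm, y = 0 of the clip, from 6 to 40 mm above the clip's underside. Axes as the clip's.
- clip_mouth (a point): Midway between the lips (clip x = 5.5 mm, underside) of two sprung prongs that end at x = 14 mm. The lips leave a 9 mm gap; the 14 mm groove core spreads them (3 N per mm each), total push 8 to 16 N. They snap over 5 to 6 mm before home and draw the clip home until the back wall meets the core; then resistance rises steeply.
- wheel: Trolley wheel (black tyre, 125 mm diameter) clamped flat in a steel jig (150 x 150 x 12 mm plate, corner pins 38 mm high) fixed to the bench; origin on the wheel's axis at bench level, z up. Top of tyre 52 mm above the bench. A plain round rigid steel axle stands up on this axis; the clip may go in from any side.
- hub_top (a point): Centre of the hub's top face (44 mm wide, 58 mm above the bench), on the axis. The axle stands out of it: 20 mm diameter, flat top end 96 to 120 mm above the bench; that height is NOT in the readings, touch it (it holds against 60 N) or look. Its all-round groove starts 22 mm below the top end, is 8 mm high, core 14 mm diameter, edges sharp.
- washer: Bystander: loose flat steel washer, 44 mm diameter, 5 mm thick; origin under its centre.
- sleeve: Bystander: loose dark steel spacer sleeve, 32 mm diameter, 30 mm high, standing; origin under its centre.
- bolt: Bystander: loose bolt standing on its 19 mm head, 42 mm high; origin under its centre.
- mallet: Bystander: loose rubber mallet with wooden handle lying behind the wheel.
- spare_wheel: Bystander: loose spare wheel lying flat, 125 mm diameter, 40 mm high; origin under its centre.
- grease: Bystander: loose green tin, 70 mm diameter, 70 mm high.
- wrench: Bystander: loose wrench lying to the right of the robot.
- rose: Bystander: loose full bottle, 74 mm diameter, 290 mm high, standing to the left.
Mind the look-alikes: they are no part of the job. Leave any black look-alike of the clip alone. What is shaped like the wheel but red is not meant.

How it is judged:
By the outcome, as a careful person would: the job done as asked, in the order asked, and still so for the second after the job is handed in, with the robot touching nothing.
It also fails if it takes over 51 s, if anything falls off the work surface, if the arm or the gripper's body presses on something with over 40 N, if the wrist force passes 120 N, or if a joint passes its speed limit or range.

## Working session

There is one attempt and no reset: what is moved stays moved. The work goes in short steps, Python scripts to look and compute and a tool call to move; the robot and the scene stay as the last step left them, time stands still between calls to the robot, and variables do not carry over. Pictures are saved under pics/ and viewed, and the job is handed in when it is done.

Besides the shell and the picture viewer there is one more tool, called after "Call:" by a JSON object that holds its "api" and its "payload". move_arm: Moves the arm, as the interface text tells. Its arguments: {"type":"object","properties":{"plan":{"type":"array"}},"required":["plan"]}

```bash
ls; mkdir -p pics; python3 - <<'E'
from workcell import *
import cv2
for n in("side","top"):
    cv2.imwrite(f"pics/{n}0.png",get_image(n)); c=get_calibration(n); print(n,c)
o=get_obs(); print(o)
E
```

```text
pics
side {'intrinsics': array([[445.32154201,   0.        , 277.73959409],
       [  0.        , 445.32154201, 211.33923576],
       [  0.        ,   0.        ,   1.        ]]), 'k1': 0.04238536351347633, 'R': array([[ 0.97858846, -0.20582005, -0.0016546 ],
       [-0.16154495, -0.76304777, -0.62582851],
       [ 0.12754552,  0.61269585, -0.77995893]]), 't': array([-0.50755175,  0.17361825,  1.39168652])}
top {'intrinsics': array([[418.90593091,   0.        , 281.21966863],
       [  0.        , 418.90593091, 206.22464261],
       [  0.        ,   0.        ,   1.        ]]), 'k1': 0.037587975757972465, 'R': array([[ 0.0233063 , -0.99972671,  0.00182399],
       [-0.97365801, -0.02311243, -0.22683893],
       [ 0.22681909,  0.00351083, -0.97393058]]), 't': array([0.04797711, 0.55848701, 1.23889208])}
{'t': 0.1, 'joint_pos': array([-1.28761875e+00,  1.24464603e-01,  1.65153177e+00, -3.18050670e-06,
        1.36750300e+00, -8.25971219e-02]), 'joint_vel': array([-0.00167926,  0.00014432, -0.0034645 , -0.00113801, -0.00122793,
        0.00050024]), 'effort': array([ 4.87376183e-04, -4.24933684e+01, -3.66652787e+01,  3.16501342e-06,
        4.00904988e-03, -8.85032335e-06]), 'tool_pos': array([ 0.2323071 , -0.60648116,  0.2301633 ]), 'tool_rot': array([[-5.35743712e-04,  3.57672943e-01, -9.33846764e-01],
       [ 1.82990897e-03, -9.33844984e-01, -3.57673311e-01],
       [-9.99998182e-01, -1.90047580e-03, -1.54207349e-04]]), 'wrist_force': array([ 0.13962725, -0.09560146, -0.1384157 ]), 'moment': array([ 0.00096128, -0.01209595,  0.02880867]), 'grip_width': 0.08537387041995259}
```

View pics/side0.png

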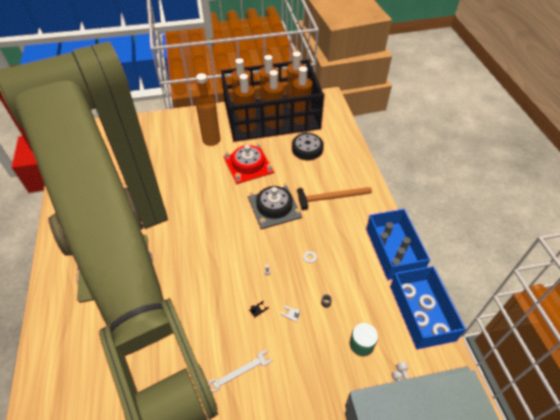

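View pics/top0.png

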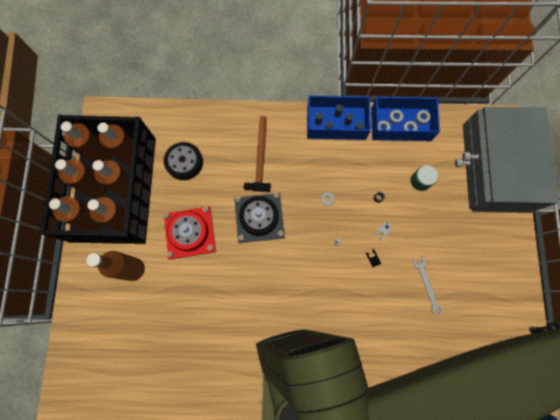

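Candidates in the top view: the steel clip at (385,230) and its black look-alike at (374,258). For the wheel, the black one in the grey jig at (259,214), the red one at (189,231) and the spare at (183,160). I choose the bright steel clip and the black wheel in the grey jig, and will check both in close crops.

```bash
cat > h.py <<'E'
import numpy as np, cv2
from workcell import *
def proj(n,X):
    c=get_calibration(n); p=c['R']@np.asarray(X,float)+c['t']; s=p[:2]/p[2]; s=s*(1+c['k1']*(s@s)); K=c['intrinsics']
    return K[:2,:2]@s+K[:2,2]
def ray(n,uv):
    c=get_calibration(n);K=c['intrinsics']; d=(np.asarray(uv,float)-K[:2,2])/K[0,0]; s=d.copy()
    for _ in range(20): s=d/(1+c['k1']*(s@s))
    return -c['R'].T@c['t'], c['R'].T@np.array([s[0],s[1],1])
def onz(n,uv,z):
    o,d=ray(n,uv); return o+d*(z-o[2])/d[2]
def tri(uvs,uvt):
    o1,d1=ray('side',uvs);o2,d2=ray('top',uvt)
    A=np.c_[d1,-d2]; s=np.linalg.lstsq(A,o2-o1,rcond=None)[0]
    p,q=o1+d1*s[0],o2+d2*s[1]; return (p+q)/2,np.linalg.norm(p-q)
def crop(img,c,w,k): # half width
    x,y=int(c[0]-w),int(c[1]-w*.75); return cv2.resize(img[y:y+int(1.5*w),x:x+2*w],None,fx=k,fy=k,interpolation=cv2.INTER_CUBIC)
E
python3 - <<'E'
import cv2,numpy as np
from h import *
s=cv2.imread('pics/side0.png');t=cv2.imread('pics/top0.png')
a=np.hstack([crop(s,(280,312),32,6),crop(t,(380,240),32,6)])
b=np.hstack([crop(s,(274,203),32,6),crop(t,(259,214),32,6)])
cv2.imwrite('pics/c0.png',np.vstack([a,b]))
E
```

```text
(no output)
```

View pics/c0.png

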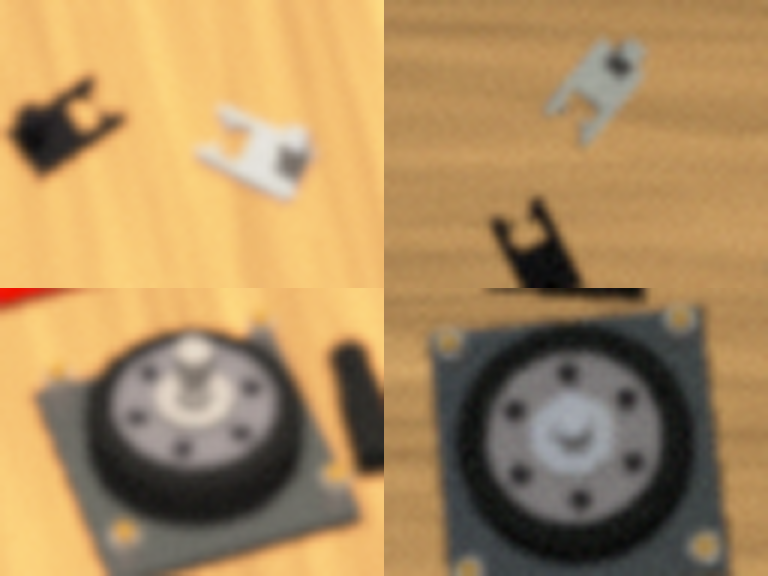

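```bash
cat > fit.py <<'E'
from h import *
from scipy.optimize import minimize
def clip_polys(p,z0=0):
    x,y,a=p; R=np.array([[np.cos(a),-np.sin(a)],[np.sin(a),np.cos(a)]])
    def P(pts,z): return [np.r_[R@np.array(q)+[x,y],z0+z] for q in pts]
    out=[(-38,-15),(14,-15),(14,-7.5),(5.5,-4.5),(2,-7),(-7,-7),(-7,7),(2,7),(5.5,4.5),(14,7.5),(14,15),(-38,15)]
    out=[(i/1e3,j/1e3) for i,j in out]
    lug=[(-.038,-.006),(-.026,-.006),(-.026,.006),(-.038,.006)]
    return P(out,0),P(out,.006),P(lug,.006),P(lug,.040)
def render(n,p,x0,y0,w,h,S=8):
    m=np.zeros((h*S,w*S),np.uint8)
    f=lambda pts:np.array([((proj(n,q)-[x0,y0]+.5)*S) for q in pts]).astype(np.int32)
    b,t,l0,l1=clip_polys(p)
    for q in(b,t): cv2.fillPoly(m,[f(q)],255)
    cv2.fillPoly(m,[cv2.convexHull(f(l0+l1))],255)
    return cv2.GaussianBlur(cv2.resize(m,(w,h),interpolation=cv2.INTER_AREA).astype(float)/255,(0,0),.8)
if __name__=='__main__':
    im={'side':cv2.imread('pics/side0.png'),'top':cv2.imread('pics/top0.png')}
    win={'side':(276,296,34,36),'top':(370,216,30,28)}
    soft={}
    for n in im:
        x,y,w,h=win[n]; c=im[n][y:y+h,x:x+w].astype(float)
        d=(c[...,2]-c[...,0])/(c.max(2)+1); bg=np.percentile(d,80); soft[n]=np.clip(1-d/bg,0,1)
        soft[n]/=np.percentile(soft[n],95); soft[n]=soft[n].clip(0,1)
    def cost(p,ns=('side','top')):
        return sum(((render(n,p,*win[n])-soft[n])**2).sum() for n in ns)
    g=onz('top',(381,233),.006)[:2]; print(g)
    m0=onz('top',(378.5,237),.006); b0=onz('top',(386,225),.006); a0=np.arctan2(*(m0-b0)[1::-1]); print(np.degrees(a0))
    for ns in(('side','top'),('side',),('top',)):
        best=min((minimize(lambda q:cost([q[0]/100,q[1]/100,q[2]],ns),[g[0]*100,g[1]*100,a0+da],method='Nelder-Mead',options=dict(initial_simplex=None,maxiter=200)) for da in(-.2,0,.2)),key=lambda r:r.fun)
        print(ns,best.x[:2]*10,np.degrees(best.x[2]),best.fun)
        if len(ns)==2: B=[best.x[0]/100,best.x[1]/100,best.x[2]]
    o=[]
    for n in im:
        c=cv2.resize(crop(im[n],proj(n,[*B[:2],0]),24,16),None,fx=.5,fy=.5); x0,y0=[int(v) for v in proj(n,[*B[:2],0])-[24,18]]
        for q in clip_polys(B): cv2.polylines(c,[np.array([(proj(n,k)-[x0,y0]+.5)*8 for k in q]).astype(np.int32)],True,(0,0,255),1)
        o.append(c)
    cv2.imwrite('pics/fit0.png',np.hstack(o))
    # wheel
    from itertools import product
E
python3 fit.py; python3 - <<'E'
import cv2,numpy as np
from h import *
im={'side':cv2.imread('pics/side0.png'),'top':cv2.imread('pics/top0.png')}
h,e=tri((270.5,201.5),(258,216)); print(h,e)
for u in((259,214),):print(onz('top',u,.058),onz('side',(272.5,204.5),.058))
o=[]
for n in im:
    c=crop(im[n],(274,203) if n=='side' else (259,214),40,10);o.append(cv2.resize(c,(400,300)) )
    cv2.imwrite(f'pics/wh_{n}.png',c)
E
```

```text
[ 0.49038138 -0.25990691]
147.51555835772635
[0.52597841 0.13354602 0.03471099] 0.008991642038227495
[0.5321591  0.12965657 0.058     ] [0.52188659 0.09913607 0.058     ]Traceback (most recent call last):
  File "fit.py", line 30, in <module>
    best=min((minimize(lambda q:cost([q[0]/100,q[1]/100,q[2]],ns),[g[0]*100,g[1]*100,a0+da],method='Nelder-Mead',options=dict(initial_simplex=None,maxiter=200)) for da in(-.2,0,.2)),key=lambda r:r.fun)
  File "fit.py", line 30, in <genexpr>
    best=min((minimize(lambda q:cost([q[0]/100,q[1]/100,q[2]],ns),[g[0]*100,g[1]*100,a0+da],method='Nelder-Mead',options=dict(initial_simplex=None,maxiter=200)) for da in(-.2,0,.2)),key=lambda r:r.fun)
              ~~~~~~~~^^^^^^^^^^^^^^^^^^^^^^^^^^^^^^^^^^^^^^^^^^^^^^^^^^^^^^^^^^^^^^^^^^^^^^^^^^^^^^^^^^^^^^^^^^^^^^^^^^^^^^^^^^^^^^^^^^^^^^^^^^^^^^^^^^^^^^^^^^
    res = _minimize_neldermead(fun, x0, args, callback, bounds=bounds,
                               **options)
    fxcc = func(xcc)
    fx = function(np.copy(x), *(wrapper_args + args))
  File "fit.py", line 30, in <lambda>
    best=min((minimize(lamb
[... 277 characters left out ...]
  return sum(((render(n,p,*win[n])-soft[n])**2).sum() for n in ns)
  File "fit.py", line 26, in <genexpr>
    return sum(((render(n,p,*win[n])-soft[n])**2).sum() for n in ns)
                 ~~~~~~^^^^^^^^^^^^^
  File "fit.py", line 14, in render
    for q in(b,t): cv2.fillPoly(m,[f(q)],255)
                                   ~^^^
  File "fit.py", line 12, in <lambda>
    f=lambda pts:np.array([((proj(n,q)-[x0,y0]+.5)*S) for q in pts]).astype(np.int32)
                             ~~~~^^^^^
  File "h.py", line 4, in proj
    c=get_calibration(n); p=c['R']@np.asarray(X,float)+c['t']; s=p[:2]/p[2]; s=s*(1+c['k1']*(s@s)); K=c['intrinsics']
ValueError: time passes only in moves, steps and waits
```

View pics/wh_side.png

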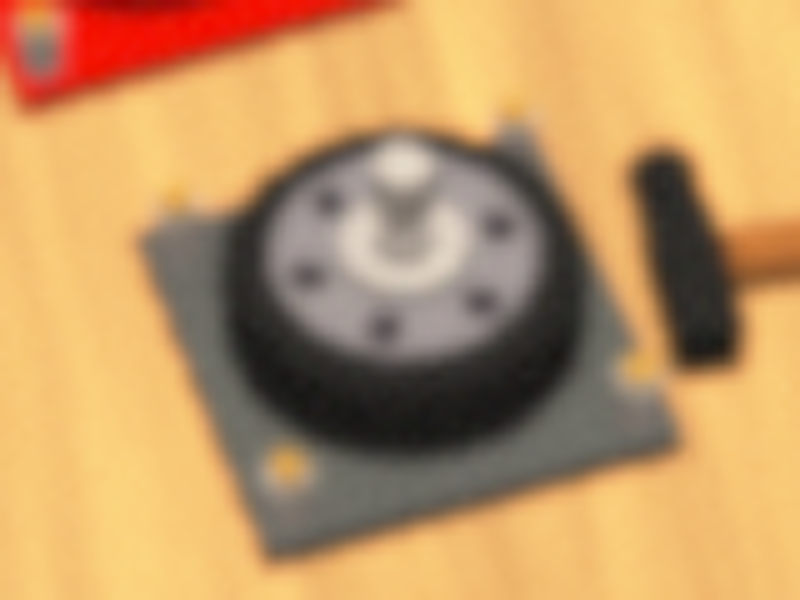

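View pics/wh_top.png

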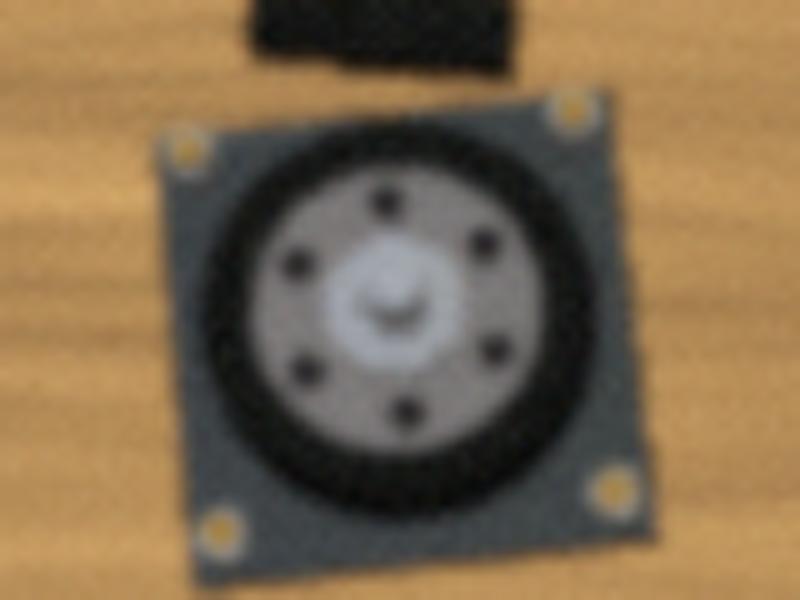

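```bash
python3 - <<'E'
import pickle
from workcell import *
pickle.dump({n:get_calibration(n) for n in("side","top")},open('cal.pkl','wb'))
E
sed -i '2a import pickle; CAL=pickle.load(open("cal.pkl","rb"))\nget_calibration=lambda n:CAL[n]' h.py
python3 fit.py; cat > wfit.py <<'E'
from h import *
from scipy.optimize import least_squares
# observed pixels: pins (z=.038, corners), hub centre z .058, disc
obs=[]
S=lambda x,y:(234+x/10-.45,173+y/10-.45); T=lambda x,y:(219+x/10-.45,184+y/10-.45)
print('hub',onz('side',S(404,240),.058),onz('top',T(396,300),.058))
# pins: triangulate
ps=[S(176,195),S(512,108),S(640,365),S(288,466)]
pt=[T(222,530),T(190,150),T(573,108),T(613,490)]
c=lambda p,n:np.mean([onz(n,q,.038) for q in p],0)
print('pins',c(ps,'side'),c(pt,'top'))
ax=S(404,160);
for h in(.096,.104,.112,.12): print(h,onz('side',ax,h),onz('top',T(393,292),h))
print(tri(ax,T(393,292)))
E
python3 wfit.py
```

```text
[ 0.49038138 -0.25990691]
147.51555835772635
('side', 'top') [ 489.23744884 -257.75198877] 140.03139454192205 6.723285134255706
('side',) [ 489.5872991  -257.76459204] 139.7177542312187 3.7112015033161936
('top',) [ 488.63011092 -257.84860795] 140.79620776801085 2.5260308122968214
hub [0.53353329 0.13209096 0.058     ] [0.53352759 0.13235107 0.058     ]
pins [0.53324458 0.13147285 0.038     ] [0.53219    0.13219605 0.038     ]
0.096 [0.53426085 0.13406943 0.096     ] [0.52787428 0.13108572 0.096     ]
0.104 [0.53289723 0.12707949 0.104     ] [0.52615282 0.13060358 0.104     ]
0.112 [0.53153362 0.12008954 0.112     ] [0.52443137 0.13012143 0.112     ]
0.12 [0.53017   0.1130996 0.12     ] [0.52270992 0.12963929 0.12      ]
(array([0.5306076 , 0.13114963, 0.09846448]), np.float64(0.0063904420468217545))
```

View pics/fit0.png

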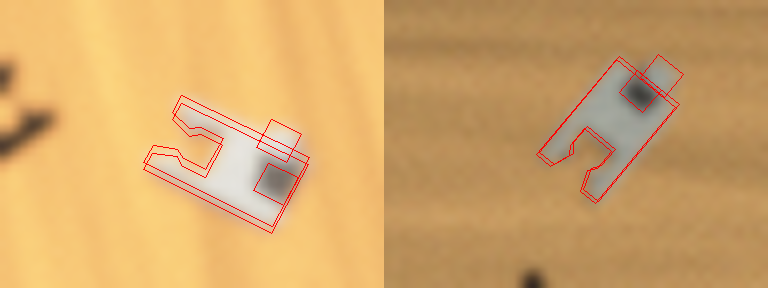

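```bash
cat > go.py <<'E'
# usage: go.py x y z(mm) yaw_of_tool_y(deg) nrows [grip]
import sys; from h import *
x,y,z,yaw,n=map(float,sys.argv[1:6]); g=float(sys.argv[6]) if len(sys.argv)>6 else 0
o=get_obs(); p=o['tool_pos'];R=o['tool_rot']; n=int(n)
cy=np.degrees(np.arctan2(R[1,1],R[0,1])); d=(yaw-cy+180)%360-180
step=(np.array([x,y,z])/1e3-p)
print('pos',(p*1e3).round(1),'yaw',cy.round(2),'dist',np.linalg.norm(step).round(4),'turn',np.radians(d).round(3),'F',o['wrist_force'].round(1),'t',o['t'],'q6',o['joint_pos'][5].round(2))
for i in range(n):
    t=np.radians(-d)/n*i; c,s=np.cos(t),np.sin(t)
    Ri=R@np.array([[1,0,0],[0,c,-s],[0,s,c]])
    print([g,[float(v) for v in (Ri.T@(step/n)).round(4)],float(np.radians(-d/n).round(4))])
E
python3 go.py 533 132 180 0 14
```

```text
pos [ 232.3 -606.5  230.2] yaw -69.04 dist 0.7989 turn 1.205 F [ 0.1 -0.1 -0.1] t 0.1 q6 -0.08
[0, [0.0037, -0.0416, -0.0389], -0.0861]
[0, [0.0037, -0.0381, -0.0424], -0.0861]
[0, [0.0037, -0.0343, -0.0455], -0.0861]
[0, [0.0037, -0.0303, -0.0482], -0.0861]
[0, [0.0037, -0.026, -0.0507], -0.0861]
[0, [0.0037, -0.0215, -0.0527], -0.0861]
[0, [0.0037, -0.0169, -0.0544], -0.0861]
[0, [0.0037, -0.0122, -0.0556], -0.0861]
[0, [0.0037, -0.0074, -0.0565], -0.0861]
[0, [0.0037, -0.0025, -0.0569], -0.0861]
[0, [0.0037, 0.0024, -0.0569], -0.0861]
[0, [0.0037, 0.0073, -0.0565], -0.0861]
[0, [0.0037, 0.0121, -0.0556], -0.0861]
[0, [0.0037, 0.0169, -0.0544], -0.0861]
```

Call:
{"api": "move_arm", "payload": {"plan": [[0,[0.0037,-0.0416,-0.0389],-0.086],[0,[0.0037,-0.0381,-0.0424],-0.086],[0,[0.0037,-0.0343,-0.0455],-0.086],[0,[0.0037,-0.0303,-0.0482],-0.086],[0,[0.0037,-0.026,-0.0507],-0.086]]}}

```text
t: 0.72
tool_pos: [0.3392, -0.3367, 0.2085]
tool_rot: [[-0.002, 0.719, -0.695], [0.006, -0.695, -0.719], [-1.0, -0.005, -0.003]]
wrist_force: [1.6, 0.1, -0.3]
grip_width: 0.0002
```

```bash
python3 go.py 533 132 180 0 10
```

```text
pos [ 339.2 -336.7  208.5] yaw -44.0 dist 0.508 turn 0.768 F [ 1.6  0.1 -0.3] t 0.725 q6 -0.13
[0, [0.0031, -0.0186, -0.0472], -0.0768]
[0, [0.0031, -0.0149, -0.0485], -0.0768]
[0, [0.0031, -0.0112, -0.0495], -0.0768]
[0, [0.0031, -0.0073, -0.0502], -0.0768]
[0, [0.0031, -0.0035, -0.0506], -0.0768]
[0, [0.0031, 0.0004, -0.0507], -0.0768]
[0, [0.0031, 0.0043, -0.0505], -0.0768]
[0, [0.0031, 0.0082, -0.05], -0.0768]
[0, [0.0031, 0.012, -0.0493], -0.0768]
[0, [0.0031, 0.0157, -0.0482], -0.0768]
```

Call:
{"api": "move_arm", "payload": {"plan": [[0,[0.003,-0.0186,-0.0472],-0.077],[0,[0.003,-0.0149,-0.0485],-0.077],[0,[0.003,-0.0112,-0.0495],-0.077],[0,[0.003,-0.0073,-0.0502],-0.077],[0,[0.003,-0.0035,-0.0506],-0.077]]}}

```text
t: 1.35
tool_pos: [0.4354, -0.0925, 0.1925]
tool_rot: [[-0.002, 0.932, -0.362], [0.007, -0.362, -0.932], [-1.0, -0.004, -0.006]]
wrist_force: [0.5, -1.3, 0.0]
grip_width: -0.0002
```

```bash
python3 go.py 533 132 150 0 5
```

```text
pos [435.4 -92.5 192.5] yaw -21.24 dist 0.2484 turn 0.371 F [ 0.5 -1.3  0. ] t 1.35 q6 0.04
[0, [0.0088, 0.002, -0.0489], -0.0741]
[0, [0.0088, 0.0056, -0.0486], -0.0741]
[0, [0.0088, 0.0092, -0.048], -0.0741]
[0, [0.0088, 0.0127, -0.0472], -0.0741]
[0, [0.0088, 0.0162, -0.0462], -0.0741]
```

Call:
{"api": "move_arm", "payload": {"plan": [[0,[0.007,0.002,-0.0489],-0.074],[0,[0.007,0.0056,-0.0486],-0.074],[0,[0.008,0.0092,-0.048],-0.074],[0,[0.009,0.0127,-0.0472],-0.074],[0,[0.009,0.0162,-0.0462],-0.074]]}}

```text
t: 1.98
tool_pos: [0.5332, 0.141, 0.1519]
tool_rot: [[-0.001, 1.0, 0.013], [0.006, 0.013, -1.0], [-1.0, -0.001, -0.006]]
wrist_force: [0.9, -1.2, 0.7]
grip_width: -0.0004
```

```bash
python3 go.py 533 132 124 0 2
```

```text
pos [533.2 141.  151.9] yaw 0.77 dist 0.0293 turn -0.013 F [ 0.9 -1.2  0.7] t 1.975 q6 0.14
[0, [0.0139, -0.0001, 0.0046], 0.0067]
[0, [0.0139, -0.0001, 0.0046], 0.0067]
```

Call:
{"api": "move_arm", "payload": {"plan": [[0,[0.012,0,0.0046],0.0067],[0,[0.012,0,0.0046],0.0067],[0,[0,0,0],0]]}}

```text
t: 2.35
tool_pos: [0.5318, 0.133, 0.1242]
tool_rot: [[-0.006, 1.0, 0.003], [0.005, 0.003, -1.0], [-1.0, -0.006, -0.005]]
wrist_force: [0.1, -0.9, -0.0]
grip_width: 0.0
```

```bash
python3 go.py 533 132 115 0 2;python3 -c "
from h import *
print(get_obs()['tool_rot'][:,0])"
```

```text
pos [531.8 133.  124.2] yaw 0.15 dist 0.0093 turn -0.003 F [ 0.1 -0.9 -0. ] t 2.35 q6 0.14
[0, [0.0046, 0.0006, 0.0005], 0.0014]
[0, [0.0046, 0.0006, 0.0005], 0.0014]
[-0.00584042  0.00482943 -0.99997128]
```

Call:
{"api": "move_arm", "payload": {"plan": [[0,[0.005,0,0],0],[0,[0.005,0,0],0],[0,[0.004,0,0],0],[0,[0.002,0,0],0]]}}

```text
t: 2.85
tool_pos: [0.5321, 0.131, 0.1085]
tool_rot: [[-0.004, 1.0, -0.001], [0.005, -0.001, -1.0], [-1.0, -0.004, -0.005]]
wrist_force: [-0.1, 0.2, 0.5]
grip_width: 0.0001
```

Call:
{"api": "move_arm", "payload": {"plan": [[0,[0.002,0,0],0],[0,[0.002,0,0],0]]}}

```text
t: 3.1
tool_pos: [0.5323, 0.1311, 0.1046]
tool_rot: [[-0.003, 1.0, -0.001], [0.005, -0.001, -1.0], [-1.0, -0.003, -0.005]]
wrist_force: [-0.5, 0.2, 0.2]
grip_width: -0.0002
```

Call:
{"api": "move_arm", "payload": {"plan": [[0,[0.002,0,0],0],[0,[0.002,0,0],0]]}}

```text
t: 3.35
tool_pos: [0.5324, 0.1313, 0.1005]
tool_rot: [[-0.003, 1.0, -0.001], [0.005, -0.001, -1.0], [-1.0, -0.003, -0.005]]
wrist_force: [0.0, -0.9, 0.1]
grip_width: 0.0003
```

Call:
{"api": "move_arm", "payload": {"plan": [[0,[0.0015,0,0],0]]}}

```text
t: 3.48
tool_pos: [0.5324, 0.1313, 0.0988]
tool_rot: [[-0.003, 1.0, -0.001], [0.005, -0.001, -1.0], [-1.0, -0.003, -0.005]]
wrist_force: [-0.2, -0.5, -0.1]
grip_width: -0.0001
```

Call:
{"api": "move_arm", "payload": {"plan": [[0,[0.0015,0,0],0]]}}

```text
t: 3.6
tool_pos: [0.5325, 0.1313, 0.0975]
tool_rot: [[-0.003, 1.0, -0.001], [0.005, -0.001, -1.0], [-1.0, -0.003, -0.005]]
wrist_force: [-1.2, 0.1, 6.0]
grip_width: -0.0001
```

Call:
{"api": "move_arm", "payload": {"plan": [[0,[0.0006,0,0],0]]}}

```text
t: 3.72
tool_pos: [0.5328, 0.1314, 0.0975]
tool_rot: [[-0.002, 1.0, -0.001], [0.005, -0.001, -1.0], [-1.0, -0.002, -0.005]]
wrist_force: [-2.2, -1.0, 5.4]
grip_width: -0.0
```

```bash
python3 go.py 533 132 115 0 2
```

```text
pos [532.8 131.4  97.5] yaw -0.04 dist 0.0175 turn 0.001 F [-2.2 -1.   5.4] t 3.725 q6 0.14
[0, [-0.0087, 0.0001, -0.0004], -0.0004]
[0, [-0.0087, 0.0001, -0.0004], -0.0004]
```

Call:
{"api": "move_arm", "payload": {"plan": [[0.2,[-0.03,0,0],0],[0.4,[-0.03,0,0],0]]}}

```text
t: 3.98
tool_pos: [0.5307, 0.1307, 0.1552]
tool_rot: [[-0.009, 1.0, -0.001], [0.004, -0.001, -1.0], [-1.0, -0.009, -0.004]]
wrist_force: [0.3, 0.6, -0.9]
grip_width: 0.0334
```

```bash
python3 -c "
import numpy as np
a=np.radians(140.1);print(489.1-32*np.cos(a),-257.8-32*np.sin(a))"; python3 go.py 513.7 -278.3 130 50.1 9 0.4
```

```text
513.6492848580896 -278.32638821021305
pos [530.7 130.7 155.2] yaw -0.05 dist 0.4101 turn 0.875 F [ 0.3  0.6 -0.9] t 3.975 q6 0.14
[0.4, [0.0026, -0.0018, 0.0455], -0.0972]
[0.4, [0.0026, -0.0062, 0.0451], -0.0972]
[0.4, [0.0026, -0.0106, 0.0442], -0.0972]
[0.4, [0.0026, -0.0148, 0.043], -0.0972]
[0.4, [0.0026, -0.0189, 0.0414], -0.0972]
[0.4, [0.0026, -0.0229, 0.0393], -0.0972]
[0.4, [0.0026, -0.0266, 0.0369], -0.0972]
[0.4, [0.0026, -0.03, 0.0342], -0.0972]
[0.4, [0.0026, -0.0332, 0.0311], -0.0972]
```

Call:
{"api": "move_arm", "payload": {"plan": [[0.4,[0.0026,-0.0018,0.0455],-0.097],[0.4,[0.0026,-0.0062,0.0451],-0.097],[0.4,[0.0026,-0.0106,0.0442],-0.097],[0.4,[0.0026,-0.0148,0.043],-0.097],[0.4,[0.0026,-0.0189,0.0414],-0.097]]}}

```text
t: 4.6
tool_pos: [0.5258, -0.0999, 0.1447]
tool_rot: [[0.001, 0.874, 0.485], [0.005, 0.485, -0.874], [-1.0, 0.003, -0.003]]
wrist_force: [-0.5, 0.1, -0.6]
grip_width: 0.034
```

```bash
python3 go.py 513.7 -278.3 120 50.1 4 0.4
```

```text
pos [525.8 -99.9 144.7] yaw 29.04 dist 0.1805 turn 0.367 F [-0.5  0.1 -0.6] t 4.6 q6 -0.8
[0.4, [0.006, -0.0243, 0.0375], -0.0919]
[0.4, [0.006, -0.0277, 0.0351], -0.0919]
[0.4, [0.006, -0.0308, 0.0325], -0.0919]
[0.4, [0.006, -0.0336, 0.0295], -0.0919]
```

Call:
{"api": "move_arm", "payload": {"plan": [[0.4,[0.006,-0.0243,0.0375],-0.092],[0.4,[0.006,-0.0277,0.0351],-0.092],[0.4,[0.006,-0.0308,0.0325],-0.092],[0.4,[0.006,-0.03,0.025],-0.092],[0.4,[0,0,0],0]]}}

```text
t: 5.22
tool_pos: [0.5124, -0.2811, 0.1182]
tool_rot: [[0.003, 0.635, 0.773], [0.004, 0.773, -0.635], [-1.0, 0.005, -0.0]]
wrist_force: [1.6, 0.6, 0.6]
grip_width: 0.0342
```

```bash
python3 go.py 513.7 -278.3 60 50.1 2 0.4
```

```text
pos [ 512.4 -281.1  118.2] yaw 50.59 dist 0.0583 turn -0.009 F [1.6 0.6 0.6] t 5.225 q6 -1.48
[0.4, [0.0291, 0.0013, -0.0004], 0.0043]
[0.4, [0.0291, 0.0013, -0.0004], 0.0043]
```

Call:
{"api": "move_arm", "payload": {"plan": [[0.4,[0.0291,0.0013,-0.0004],0.0043],[0.4,[0.0291,0.0013,-0.0004],0.0043],[0.4,[0,0,0],0]]}}

```text
t: 5.6
tool_pos: [0.5144, -0.2771, 0.0594]
tool_rot: [[0.005, 0.643, 0.766], [0.005, 0.766, -0.643], [-1.0, 0.006, 0.001]]
wrist_force: [-0.4, 0.0, -0.1]
grip_width: 0.0343
```

```bash
python3 go.py 513.7 -278.3 10 50.1 3 0.4; python3 - <<'E'
from h import *
o=[]
for n in('side','top'):
    i=get_image(n); o.append(crop(i,proj(n,[.513,-.278,.03]),32,6))
cv2.imwrite('pics/g1.png',np.hstack(o))
E
```

```text
pos [ 514.4 -277.1   59.4] yaw 49.97 dist 0.0494 turn 0.002 F [-0.4  0.  -0.1] t 5.6 q6 -1.46
[0.4, [0.0164, -0.0006, 0.0001], -0.0008]
[0.4, [0.0164, -0.0006, 0.0001], -0.0008]
[0.4, [0.0164, -0.0006, 0.0001], -0.0008]
```

View pics/g1.png

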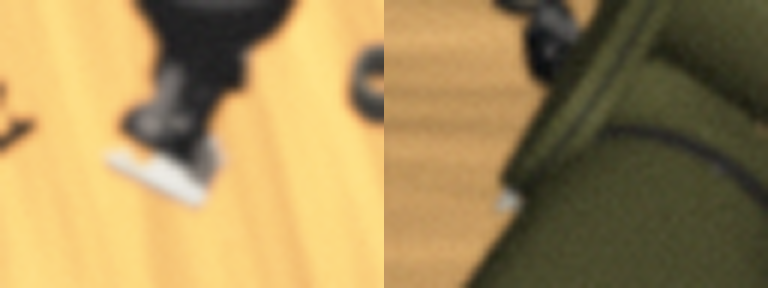

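The side crop shows the fingers above the lug, over the plate at about (165,170) in the crop. The sleeve is clear to the right. In the top view the arm hides the clip. I go down.

Call:
{"api": "move_arm", "payload": {"plan": [[0.4,[0.022,-0.0006,0],0],[0.4,[0.018,-0.0006,0],0],[0.4,[0.008,-0.0006,0],0],[0.4,[0,0,0],0]]}}

```text
t: 6.2
tool_pos: [0.5197, -0.2814, 0.0189]
tool_rot: [[0.018, 0.642, 0.766], [-0.004, 0.767, -0.642], [-1.0, 0.008, 0.016]]
wrist_force: [0.5, -0.1, -0.2]
grip_width: 0.0342
```

```bash
python3 go.py 513.7 -278.3 10 50.1 1 0.4
```

```text
pos [ 519.7 -281.4   18.9] yaw 50.04 dist 0.0111 turn 0.001 F [ 0.5 -0.1 -0.2] t 6.2 q6 -1.47
[0.4, [0.0088, -0.0016, -0.0067], -0.001]
```

```bash
python3 - <<'E'
from h import *
o=get_obs()
for k in('joint_pos','joint_vel','effort','wrist_force','moment'):print(k,o[k].round(3))
E
```

```text
joint_pos [-0.59   0.209  1.941  0.008  0.974 -1.468]
joint_vel [ 0.002 -0.009 -0.009 -0.001 -0.002  0.001]
effort [-1.1000e-02 -3.9740e+01 -3.0153e+01  1.5000e-02 -8.2000e-02 -2.0000e-03]
wrist_force [ 0.463 -0.122 -0.209]
moment [ 0.009 -0.048  0.086]
```

Call:
{"api": "move_arm", "payload": {"plan": [[0.4,[-0.018,0,0],0],[0.4,[-0.022,0,0],0],[0.4,[0,0,0],0]]}}

```text
t: 6.58
tool_pos: [0.5207, -0.2824, 0.0645]
tool_rot: [[0.022, 0.642, 0.766], [-0.007, 0.766, -0.642], [-1.0, 0.009, 0.021]]
wrist_force: [0.6, 0.2, -0.0]
grip_width: 0.0345
```

```bash
python3 go.py 513.7 -278.3 40 50.1 3 0.4;  python3 -c "
from h import *
print(get_obs()['tool_rot'][:,0])"
```

```text
pos [ 520.7 -282.4   64.5] yaw 50.04 dist 0.0258 turn 0.001 F [ 0.6  0.2 -0. ] t 6.575 q6 -1.47
[0.4, [0.0081, -0.0005, -0.0028], -0.0004]
[0.4, [0.0081, -0.0005, -0.0028], -0.0004]
[0.4, [0.0081, -0.0005, -0.0028], -0.0004]
[ 0.0218234  -0.00689442 -0.99973807]
```

```bash
python3 - <<'E'
from h import *
o=[]
for n in('side','top'):
    i=get_image(n); o.append(crop(i,proj(n,[.50,-.265,.03]),32,6)); cv2.imwrite(f'pics/{n}2.png',i)
cv2.imwrite('pics/g2.png',np.hstack(o))
E
```

```text
(no output)
```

View pics/g2.png

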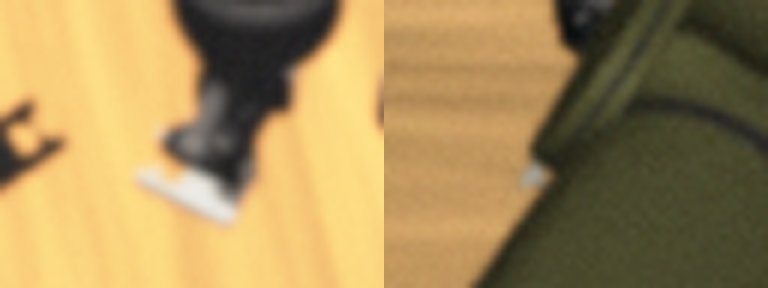

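View pics/side2.png

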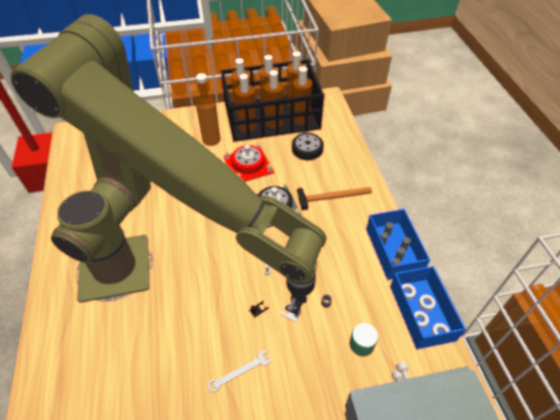

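```bash
python3 - <<'E'
from h import *
a=[int(v) for v in proj('side',[.513,-.278,.03])-[32,24]];b=[int(v) for v in proj('side',[.5,-.265,.03])-[32,24]]
print(a,b,np.array(a)+[112/6,155/6],np.array(b)+[140/6,175/6])
print('end',np.array(a)+[200/6,205/6],np.array(b)+[233/6,225/6])
E
```

```text
[263, 287] [258, 284] [281.66666667 312.83333333] [281.33333333 313.16666667]
end [296.33333333 321.16666667] [296.83333333 321.5       ]
```

Call:
{"api": "move_arm", "payload": {"plan": [[0.4,[0.004,-0.0005,-0.003],0],[0.4,[0.008,-0.0005,-0.003],0],[0.4,[0.008,0,-0.002],0]]}}

```text
t: 7.05
tool_pos: [0.5114, -0.2762, 0.0391]
tool_rot: [[0.016, 0.642, 0.766], [-0.003, 0.766, -0.642], [-1.0, 0.008, 0.014]]
wrist_force: [0.8, 0.3, -0.6]
grip_width: 0.0342
```

```bash
python3 go.py 513.7 -278.3 40 50.1 2 0.4;  python3 -c "
from h import *
print(get_obs()['tool_rot'][:,0])"
```

```text
pos [ 511.4 -276.2   39.1] yaw 50.03 dist 0.0032 turn 0.001 F [ 0.8  0.3 -0.6] t 7.05 q6 -1.47
[0.4, [-0.0004, -0.0001, 0.0015], -0.0006]
[0.4, [-0.0004, -0.0001, 0.0015], -0.0006]
[ 0.01621581 -0.00314739 -0.99986356]
```

Call:
{"api": "move_arm", "payload": {"plan": [[0.4,[0.005,0,0.0005],0],[0.4,[0.006,0,0.0005],0],[0.4,[0.006,0,0.0005],0]]}}

```text
t: 7.42
tool_pos: [0.5119, -0.2766, 0.0193]
tool_rot: [[0.014, 0.642, 0.766], [-0.002, 0.766, -0.642], [-1.0, 0.008, 0.012]]
wrist_force: [0.2, -0.6, -0.0]
grip_width: 0.0336
```

```bash
python3 go.py 513.7 -278.3 10 50.1 3 0.4;  python3 -c "
from h import *
print(get_obs()['tool_rot'][:,0])"
```

```text
pos [ 511.9 -276.6   19.3] yaw 50.03 dist 0.0096 turn 0.001 F [ 0.2 -0.6 -0. ] t 7.425 q6 -1.47
[0.4, [0.0031, -0.0001, 0.0008], -0.0004]
[0.4, [0.0031, -0.0001, 0.0008], -0.0004]
[0.4, [0.0031, -0.0001, 0.0008], -0.0004]
[ 0.01385596 -0.00154096 -0.99990281]
```

Call:
{"api": "move_arm", "payload": {"plan": [[0.4,[0.003,0,0.001],0],[0.4,[0.003,0,0.001],0],[0.4,[0.002,0,0.0005],0]]}}

```text
t: 7.8
tool_pos: [0.5142, -0.2784, 0.0105]
tool_rot: [[0.014, 0.642, 0.766], [-0.001, 0.766, -0.642], [-1.0, 0.008, 0.011]]
wrist_force: [-0.1, -0.5, 0.8]
grip_width: 0.0337
```

```bash
python3 go.py 513.7 -278.3 10 50.1 3 0.4
```

```text
pos [ 514.2 -278.4   10.5] yaw 50.03 dist 0.0007 turn 0.001 F [-0.1 -0.5  0.8] t 7.8 q6 -1.47
[0.4, [0.0002, -0.0001, -0.0002], -0.0004]
[0.4, [0.0002, -0.0001, -0.0002], -0.0004]
[0.4, [0.0002, -0.0001, -0.0002], -0.0004]
```

Now I close. The opening range is 0 to 1, so 0 makes the fingers stop on the lug.

Call:
{"api": "move_arm", "payload": {"plan": [[0.25,[0,0,0],0],[0.18,[0,0,0],0],[0,[0,0,0],0],[0,[0,0,0],0],[0,[0,0,0],0]]}}

```text
t: 8.43
tool_pos: [0.5145, -0.2786, 0.0109]
tool_rot: [[0.015, 0.642, 0.766], [-0.002, 0.766, -0.642], [-1.0, 0.008, 0.012]]
wrist_force: [0.5, -0.0, -0.2]
grip_width: 0.0111
```

```bash
python3 go.py 513.7 -278.3 10 50.1 1 0;  python3 -c "
from h import *
o=get_obs();print(o['tool_rot'][:,0],o['moment'])"
```

```text
pos [ 514.5 -278.6   10.9] yaw 50.03 dist 0.0013 turn 0.001 F [ 0.5 -0.  -0.2] t 8.425 q6 -1.47
[0.0, [0.0009, -0.0002, -0.0008], -0.0013]
[ 0.0145683  -0.00198484 -0.99989191] [ 0.03219671  0.05427212 -0.00121852]
```

Call:
{"api": "move_arm", "payload": {"plan": [[0,[-0.003,0,0],0],[0,[-0.006,0,0],0],[0,[-0.008,0,0],0],[0,[-0.008,0,0],0],[0,[-0.004,0,0],0]]}}

```text
t: 9.05
tool_pos: [0.514, -0.2785, 0.0419]
tool_rot: [[0.014, 0.642, 0.766], [-0.002, 0.766, -0.642], [-1.0, 0.008, 0.012]]
wrist_force: [0.2, -0.7, -1.2]
grip_width: 0.0112
```

```bash
sed -i "s/^for i in range/print('xaxis',R[:,0].round(4),'w',o['grip_width'].round(4),'mom',o['moment'].round(3))\nfor i in range/" go.py; python3 go.py 588.8 85.3 110 50.03 18; python3 - <<'E'
from h import *
o=[]
for n in('side',):
    i=get_image(n); o.append(crop(i,proj(n,[.50,-.265,.03]),32,10)); 
cv2.imwrite('pics/g3.png',np.hstack(o))
E
```

```text
pos [ 514.  -278.5   41.9] yaw 50.03 dist 0.3776 turn -0.0 F [ 0.2 -0.7 -1.2] t 9.05 q6 -1.47Traceback (most recent call last):
  File "go.py", line 8, in <module>
    print('xaxis',R[:,0].round(4),'w',o['grip_width'].round(4),'mom',o['moment'].round(3))
                                      ^^^^^^^^^^^^^^^^^^^^^
AttributeError: 'float' object has no attribute 'round'
```

View pics/g3.png

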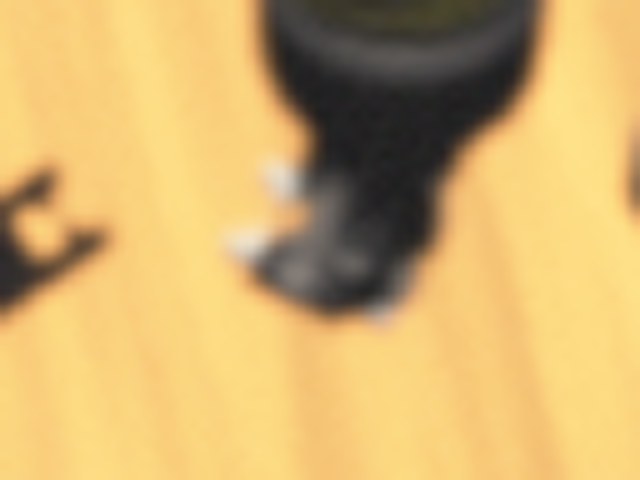

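The clip is held and lifted: its prong tips show at about (250,240) and (285,180) in the crop, and the wrist carries its weight. The tool tilt is unchanged.

```bash
sed -i "s/o\['grip_width'\].round(4)/round(o['grip_width'],4)/" go.py; python3 go.py 588.8 85.3 112 50.03 18 | head -3;  python3 go.py 588.8 85.3 110 50.03 15 | tail -1
```

```text
pos [ 514.2 -278.6   42.4] yaw 50.03 dist 0.378 turn -0.0 F [-0.4  0.7  0.2] t 9.1 q6 -1.47
xaxis [ 0.015  -0.0022 -0.9999] w 0.011 mom [-0.044 -0.017  0.007]
[0, [-0.0039, 0.0182, -0.0098], 0.0]
[0, [-0.0045, 0.0218, -0.0117], 0.0]
```

Call:
{"api": "move_arm", "payload": {"plan": [[0,[-0.008,0.006,-0.003],0],[0,[-0.012,0.012,-0.006],0],[0,[-0.012,0.018,-0.0095],0],[0,[-0.012,0.02,-0.0105],0],[0,[-0.01,0.02,-0.0105],0]]}}

```text
t: 9.72
tool_pos: [0.5326, -0.1895, 0.1]
tool_rot: [[0.015, 0.643, 0.765], [-0.001, 0.765, -0.643], [-1.0, 0.009, 0.012]]
wrist_force: [-0.5, -0.2, -0.2]
grip_width: 0.0111
```

```bash
python3 go.py 588.8 85.3 112 50.03 12 | head -3
```

```text
pos [ 532.6 -189.5  100. ] yaw 49.95 dist 0.2807 turn 0.001 F [-0.5 -0.2 -0.2] t 9.725 q6 -1.31
xaxis [ 1.500e-02 -9.000e-04 -9.999e-01] w 0.0111 mom [-0.002 -0.022  0.006]
[0, [-0.0009, 0.0206, -0.0111], -0.0001]
```

Call:
{"api": "move_arm", "payload": {"plan": [[0,[-0.001,0.0206,-0.0111],0],[0,[-0.001,0.0206,-0.0111],0],[0,[-0.001,0.0206,-0.0111],0],[0,[-0.001,0.0206,-0.0111],0],[0,[-0.001,0.0206,-0.0111],0]]}}

```text
t: 10.35
tool_pos: [0.558, -0.0643, 0.1112]
tool_rot: [[0.021, 0.64, 0.768], [-0.001, 0.769, -0.64], [-1.0, 0.012, 0.017]]
wrist_force: [-0.1, -0.4, -0.4]
grip_width: 0.0104
```

```bash
python3 go.py 588.8 85.3 112 50.03 8 | head -3
```

```text
pos [558.  -64.3 111.2] yaw 50.23 dist 0.1527 turn -0.003 F [-0.1 -0.4 -0.4] t 10.35 q6 -1.09
xaxis [ 0.0208 -0.0015 -0.9998] w 0.0104 mom [0.022 0.039 0.007]
[0, [-0.0001, 0.0168, -0.009], 0.0004]
```

Call:
{"api": "move_arm", "payload": {"plan": [[0,[0,0.018,-0.0097],0.003],[0,[0,0.018,-0.0097],0],[0,[0,0.018,-0.0097],0],[0,[0,0.018,-0.0097],0],[0,[0,0.016,-0.0085],0]]}}

```text
t: 10.98
tool_pos: [0.5775, 0.0446, 0.1157]
tool_rot: [[0.024, 0.637, 0.77], [-0.0, 0.77, -0.638], [-1.0, 0.015, 0.019]]
wrist_force: [0.0, 0.3, -0.3]
grip_width: 0.0109
```

```bash
python3 go.py 588.8 85.3 112 50.03 4 | head -3
```

```text
pos [577.5  44.6 115.7] yaw 50.39 dist 0.0424 turn -0.006 F [ 0.   0.3 -0.3] t 10.975 q6 -0.89
xaxis [ 2.390e-02 -4.000e-04 -9.997e-01] w 0.0109 mom [ 0.001  0.048 -0.04 ]
[0, [0.001, 0.0096, -0.0043], 0.0016]
```

Call:
{"api": "move_arm", "payload": {"plan": [[0,[0.002,0.0096,-0.0045],0.002],[0,[0.002,0.0096,-0.0045],0.002],[0,[0.002,0.0096,-0.0045],0.002],[0,[0.002,0.006,-0.003],0]]}}

```text
t: 11.48
tool_pos: [0.5876, 0.0855, 0.108]
tool_rot: [[0.024, 0.641, 0.767], [-0.001, 0.767, -0.641], [-1.0, 0.015, 0.019]]
wrist_force: [1.0, 0.0, -0.0]
grip_width: 0.0113
```

```bash
python3 go.py 588.8 85.3 112 50.03 4 | head -3;python3 - <<'E'
from h import *
for n in('side','top'):
    i=get_image(n); cv2.imwrite(f'pics/{n}4.png',crop(i,proj(n,[.55,.11,.08]),40,10))
E
```

```text
pos [587.6  85.5 108. ] yaw 50.11 dist 0.0042 turn -0.001 F [ 1.  0. -0.] t 11.475 q6 -0.82
xaxis [ 2.430e-02 -6.000e-04 -9.997e-01] w 0.0113 mom [-0.037 -0.024 -0.037]
[0, [-0.001, 0.0002, 0.0003], 0.0003]
```

View pics/side4.png

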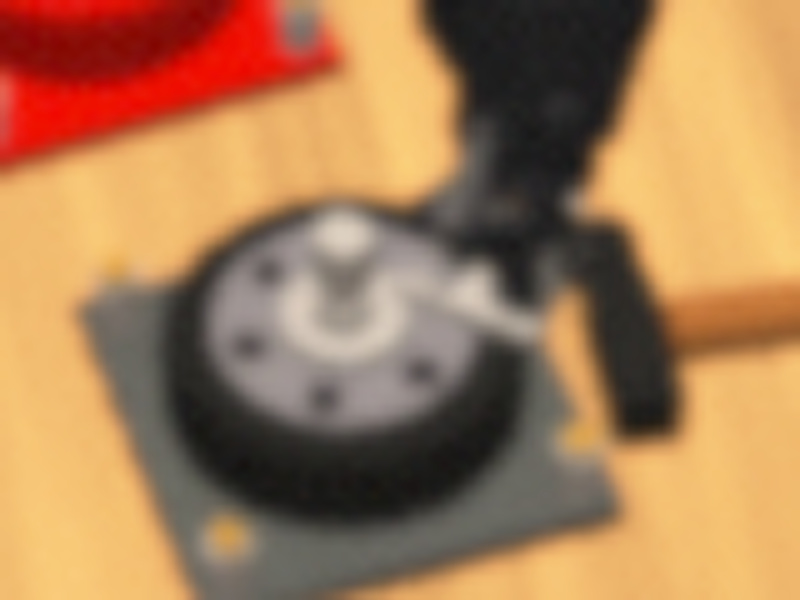

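View pics/top4.png

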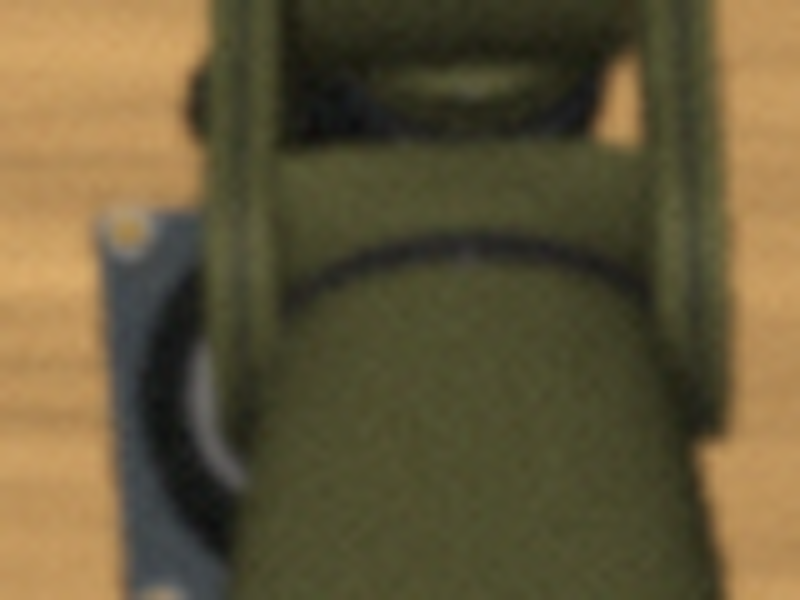

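```bash
python3 - <<'E'
from fit import *
p=np.array([.5876,.0855]);a=np.radians(140.1);q=p+.0328*np.array([np.cos(a),np.sin(a)])
c=cv2.imread('pics/side4.png');x0,y0=[int(v) for v in proj('side',[.55,.11,.08])-[40,30]]
for k in clip_polys([*q,a],.0971): cv2.polylines(c,[np.array([(proj('side',v)-[x0,y0]+.5)*10 for v in k]).astype(int)],True,(0,0,255),1)
th=np.linspace(0,6.28,40)
for z,r in((.0975,.01),(.0755,.01),(.058,.022)):
  cv2.polylines(c,[np.array([(proj('side',[.533+r*np.cos(t),.132+r*np.sin(t),z])-[x0,y0]+.5)*10 for t in th]).astype(int)],True,(0,160,0),1)
cv2.imwrite('pics/ov4.png',c)
E
python3 go.py 588.8 85.3 79.4 50.03 6
```

```text
pos [587.4  85.4 107.7] yaw 50.14 dist 0.0284 turn -0.002 F [ 0.9 -0.4 -1. ] t 11.575 q6 -0.82
xaxis [ 2.380e-02 -6.000e-04 -9.997e-01] w 0.0112 mom [ 0.005 -0.033  0.041]
[0, [0.0047, 0.0001, 0.0001], 0.0003]
[0, [0.0047, 0.0001, 0.0001], 0.0003]
[0, [0.0047, 0.0001, 0.0001], 0.0003]
[0, [0.0047, 0.0001, 0.0001], 0.0003]
[0, [0.0047, 0.0001, 0.0001], 0.0003]
[0, [0.0047, 0.0001, 0.0001], 0.0003]
```

View pics/ov4.png

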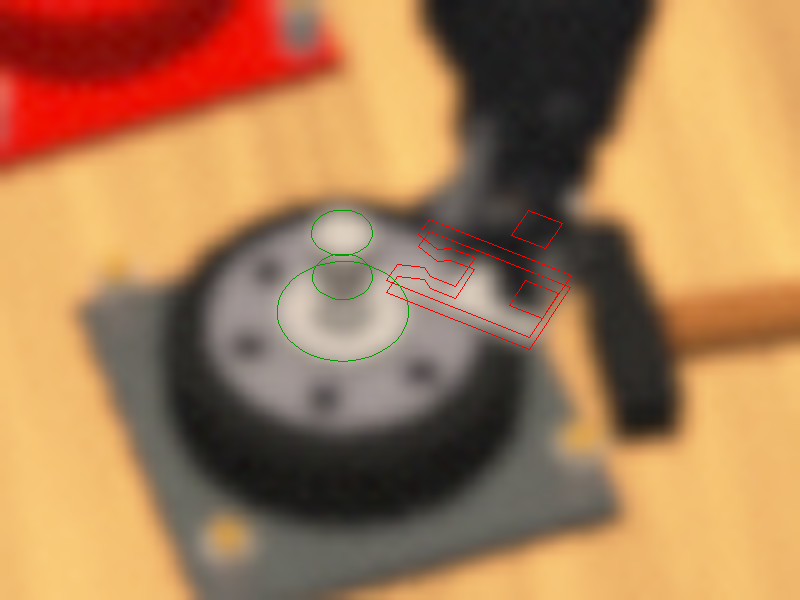

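Call:
{"api": "move_arm", "payload": {"plan": [[0,[-0.004,0,0],0],[0,[-0.004,0,-0.004],0],[0,[-0.001,0,-0.008],0],[0,[0,0,-0.01],0],[0,[0,0,-0.01],0]]}}

```text
t: 12.2
tool_pos: [0.5613, 0.1059, 0.1171]
tool_rot: [[0.024, 0.643, 0.766], [-0.001, 0.766, -0.643], [-1.0, 0.015, 0.019]]
wrist_force: [-0.1, 0.1, -0.7]
grip_width: 0.0112
```

```bash
python3 go.py 550.5 117.4 112 50.03 2
```

```text
pos [561.3 105.9 117.1] yaw 50.01 dist 0.0166 turn 0.0 F [-0.1  0.1 -0.7] t 12.2 q6 -0.78
xaxis [ 2.400e-02 -8.000e-04 -9.997e-01] w 0.0112 mom [-0.003 -0.058  0.006]
[0, [0.0024, 0.0009, -0.0079], -0.0002]
[0, [0.0024, 0.0009, -0.0079], -0.0002]
```

Call:
{"api": "move_arm", "payload": {"plan": [[0,[0.002,0.001,-0.008],0],[0,[0.002,0.001,-0.006],0],[0,[0.001,0,0],0]]}}

```text
t: 12.58
tool_pos: [0.5503, 0.118, 0.1113]
tool_rot: [[0.024, 0.642, 0.767], [-0.001, 0.767, -0.642], [-1.0, 0.015, 0.019]]
wrist_force: [-0.2, 0.4, -1.1]
grip_width: 0.0107
```

Call:
{"api": "move_arm", "payload": {"plan": [[0,[0.001,0,0],0],[0,[0.001,0,0],0]]}}

```text
t: 12.82
tool_pos: [0.5505, 0.1179, 0.1091]
tool_rot: [[0.024, 0.642, 0.767], [-0.001, 0.767, -0.642], [-1.0, 0.014, 0.019]]
wrist_force: [-0.1, -0.4, -1.0]
grip_width: 0.0109
```

Call:
{"api": "move_arm", "payload": {"plan": [[0,[0.0005,0,0],0]]}}

```text
t: 12.95
tool_pos: [0.5507, 0.1177, 0.1086]
tool_rot: [[0.024, 0.642, 0.766], [-0.001, 0.767, -0.642], [-1.0, 0.014, 0.019]]
wrist_force: [-0.5, -0.2, 0.7]
grip_width: 0.0107
```

Call:
{"api": "move_arm", "payload": {"plan": [[0,[0.0005,0,0],0]]}}

```text
t: 13.08
tool_pos: [0.551, 0.1177, 0.1085]
tool_rot: [[0.024, 0.642, 0.766], [-0.001, 0.767, -0.642], [-1.0, 0.015, 0.019]]
wrist_force: [-1.2, 0.8, 3.0]
grip_width: 0.0107
```

Call:
{"api": "move_arm", "payload": {"plan": [[0,[0.0005,0,0],0]]}}

```text
t: 13.2
tool_pos: [0.5514, 0.1177, 0.1085]
tool_rot: [[0.025, 0.642, 0.766], [-0.001, 0.766, -0.642], [-1.0, 0.015, 0.019]]
wrist_force: [-0.6, 0.4, 2.7]
grip_width: 0.0107
```

Call:
{"api": "move_arm", "payload": {"plan": [[0,[-0.005,0,0],0],[0,[-0.004,0,0.006],0],[0,[0,0,0.012],0],[0,[0,0,0.012],0],[0,[0,0,0.012],0]]}}

```text
t: 13.82
tool_pos: [0.5852, 0.0889, 0.1185]
tool_rot: [[0.025, 0.642, 0.767], [-0.001, 0.767, -0.642], [-1.0, 0.015, 0.02]]
wrist_force: [-0.8, 0.3, -1.2]
grip_width: 0.0109
```

```bash
python3 go.py 588.8 85.3 100 50.05 2
```

```text
pos [585.2  88.9 118.5] yaw 50.08 dist 0.0192 turn -0.0 F [-0.8  0.3 -1.2] t 13.825 q6 -0.81
xaxis [ 0.025  -0.0012 -0.9997] w 0.0109 mom [-0.033 -0.027  0.004]
[0, [0.0093, -0.0004, 0.0023], 0.0002]
[0, [0.0093, -0.0004, 0.0023], 0.0002]
```

Call:
{"api": "move_arm", "payload": {"plan": [[0,[0.006,0,0.003],0],[0,[0.008,0,0.001],0],[0,[0.008,0,0],0],[0,[0.008,0,0],0],[0,[0.006,0,0],0]]}}

```text
t: 14.45
tool_pos: [0.5893, 0.0854, 0.0791]
tool_rot: [[0.023, 0.643, 0.766], [-0.001, 0.766, -0.643], [-1.0, 0.014, 0.018]]
wrist_force: [0.6, 0.1, -1.0]
grip_width: 0.0111
```

```bash
python3 go.py 588.8 85.3 79.5 50.05 1
```

```text
pos [589.3  85.4  79.1] yaw 50.02 dist 0.0007 turn 0.001 F [ 0.6  0.1 -1. ] t 14.45 q6 -0.82
xaxis [ 0.0229 -0.0011 -0.9997] w 0.0111 mom [ 0.012  0.026 -0.041]
[0, [-0.0005, -0.0004, -0.0002], -0.0006]
```

Call:
{"api": "move_arm", "payload": {"plan": [[0,[-0.0005,-0.0004,-0.004],0],[0,[-0.0001,0,-0.006],0],[0,[-0.0001,0,-0.005],0],[0,[0,0,0],0]]}}

```text
t: 14.95
tool_pos: [0.5762, 0.096, 0.0794]
tool_rot: [[0.023, 0.642, 0.766], [-0.001, 0.767, -0.642], [-1.0, 0.014, 0.018]]
wrist_force: [0.1, 0.9, 0.1]
grip_width: 0.0109
```

```bash
python3 go.py 575.1 96.9 79.5 50.05 1;python3 go.py 569 102.0 79.5 50.05 3
```

```text
pos [576.2  96.   79.4] yaw 50.06 dist 0.0015 turn -0.0 F [0.1 0.9 0.1] t 14.95 q6 -0.8
xaxis [ 2.260e-02 -9.000e-04 -9.997e-01] w 0.0109 mom [0.04  0.022 0.024]
[0, [-0.0001, -0.0, -0.0015], 0.0002]
pos [576.2  96.   79.4] yaw 50.06 dist 0.0094 turn -0.0 F [0.1 0.9 0.1] t 14.95 q6 -0.8
xaxis [ 2.260e-02 -9.000e-04 -9.997e-01] w 0.0109 mom [0.04  0.022 0.024]
[0, [-0.0001, -0.0, -0.0031], 0.0001]
[0, [-0.0001, -0.0, -0.0031], 0.0001]
[0, [-0.0001, -0.0, -0.0031], 0.0001]
```

Distance to home is about 23.5 mm. I go in with gentle steps, watching for shaft contact near 20.6 mm, which would mean the clip has missed the groove.

Call:
{"api": "move_arm", "payload": {"plan": [[0,[-0.0001,0,-0.002],0],[0,[-0.0001,0,-0.002],0]]}}

```text
t: 15.2
tool_pos: [0.5734, 0.0987, 0.0801]
tool_rot: [[0.024, 0.642, 0.766], [-0.001, 0.767, -0.642], [-1.0, 0.015, 0.019]]
wrist_force: [-0.4, 0.1, -0.4]
grip_width: 0.0106
```

Call:
{"api": "move_arm", "payload": {"plan": [[0,[-0.0001,0,-0.002],0]]}}

```text
t: 15.32
tool_pos: [0.5719, 0.1, 0.0803]
tool_rot: [[0.024, 0.642, 0.766], [-0.001, 0.767, -0.642], [-1.0, 0.015, 0.019]]
wrist_force: [-0.7, -0.4, -1.4]
grip_width: 0.0106
```

Call:
{"api": "move_arm", "payload": {"plan": [[0,[-0.0001,0,-0.0015],0]]}}

```text
t: 15.45
tool_pos: [0.5706, 0.101, 0.0803]
tool_rot: [[0.024, 0.642, 0.766], [-0.001, 0.767, -0.642], [-1.0, 0.015, 0.019]]
wrist_force: [0.6, -0.7, -1.7]
grip_width: 0.011
```

Call:
{"api": "move_arm", "payload": {"plan": [[0,[0.0007,0,-0.0005],0]]}}

```text
t: 15.58
tool_pos: [0.5703, 0.1014, 0.0797]
tool_rot: [[0.024, 0.642, 0.766], [-0.001, 0.767, -0.642], [-1.0, 0.015, 0.019]]
wrist_force: [-0.1, -0.5, -0.1]
grip_width: 0.0109
```

Call:
{"api": "move_arm", "payload": {"plan": [[0,[0.0001,0,-0.0015],0]]}}

```text
t: 15.7
tool_pos: [0.569, 0.1024, 0.0794]
tool_rot: [[0.024, 0.642, 0.766], [-0.001, 0.767, -0.642], [-1.0, 0.015, 0.019]]
wrist_force: [0.4, 0.5, -0.7]
grip_width: 0.0108
```

```bash
python3 go.py 558.2 111 79.5 50.05 1
```

```text
pos [569.  102.4  79.4] yaw 50.05 dist 0.0139 turn 0.0 F [ 0.4  0.5 -0.7] t 15.7 q6 -0.79
xaxis [ 2.390e-02 -9.000e-04 -9.997e-01] w 0.0108 mom [-0.059 -0.018 -0.021]
[0, [-0.0003, -0.0003, -0.0139], -0.0]
```

Call:
{"api": "move_arm", "payload": {"plan": [[0,[0,0,-0.0015],0]]}}

```text
t: 15.82
tool_pos: [0.5678, 0.1034, 0.0794]
tool_rot: [[0.024, 0.642, 0.766], [-0.001, 0.766, -0.642], [-1.0, 0.015, 0.019]]
wrist_force: [0.3, -0.8, -0.8]
grip_width: 0.0107
```

Call:
{"api": "move_arm", "payload": {"plan": [[0,[0,0,-0.0015],0]]}}

```text
t: 15.95
tool_pos: [0.5669, 0.1039, 0.0794]
tool_rot: [[0.025, 0.642, 0.766], [-0.002, 0.767, -0.642], [-1.0, 0.014, 0.02]]
wrist_force: [1.5, -1.9, -0.5]
grip_width: 0.0108
```

Call:
{"api": "move_arm", "payload": {"plan": [[0,[0,0,-0.0015],0]]}}

```text
t: 16.08
tool_pos: [0.5666, 0.1043, 0.0798]
tool_rot: [[0.027, 0.641, 0.767], [-0.003, 0.767, -0.642], [-1.0, 0.015, 0.023]]
wrist_force: [3.4, -3.4, -1.4]
grip_width: 0.011
```

Call:
{"api": "move_arm", "payload": {"plan": [[0,[0.0003,0,-0.003],0]]}}

```text
t: 16.2
tool_pos: [0.566, 0.1051, 0.0803]
tool_rot: [[0.031, 0.641, 0.767], [-0.006, 0.767, -0.641], [-0.999, 0.016, 0.028]]
wrist_force: [4.3, -6.5, -0.6]
grip_width: 0.0112
```

Call:
{"api": "move_arm", "payload": {"plan": [[0,[0.0003,0,-0.004],0]]}}

```text
t: 16.32
tool_pos: [0.5649, 0.1062, 0.0809]
tool_rot: [[0.037, 0.64, 0.767], [-0.009, 0.768, -0.641], [-0.999, 0.017, 0.034]]
wrist_force: [5.0, -6.8, -0.5]
grip_width: 0.011
```

```bash
python3 go.py 558.2 111 79.5 50.05 1
```

```text
pos [564.9 106.2  80.9] yaw 50.17 dist 0.0084 turn -0.002 F [ 5.  -6.8 -0.5] t 16.325 q6 -0.77
xaxis [ 0.0365 -0.0088 -0.9993] w 0.011 mom [-1.292 -0.919  0.067]
[0, [0.0011, -0.0006, -0.0083], 0.0021]
```

Call:
{"api": "move_arm", "payload": {"plan": [[0,[0.001,-0.0003,-0.006],0]]}}

```text
t: 16.45
tool_pos: [0.5616, 0.1087, 0.0808]
tool_rot: [[0.04, 0.64, 0.767], [-0.011, 0.768, -0.64], [-0.999, 0.017, 0.038]]
wrist_force: [0.5, -2.9, -0.2]
grip_width: 0.0105
```

```bash
python3 go.py 558.2 111 79.5 50.05 1
```

```text
pos [561.6 108.7  80.8] yaw 50.18 dist 0.0043 turn -0.002 F [ 0.5 -2.9 -0.2] t 16.45 q6 -0.76
xaxis [ 0.0399 -0.0109 -0.9991] w 0.0105 mom [-0.557 -0.121  0.062]
[0, [0.0011, -0.0004, -0.0041], 0.0022]
```

Call:
{"api": "move_arm", "payload": {"plan": [[0,[0.0006,0,-0.003],0]]}}

```text
t: 16.58
tool_pos: [0.5583, 0.1109, 0.0797]
tool_rot: [[0.037, 0.641, 0.767], [-0.01, 0.767, -0.641], [-0.999, 0.016, 0.035]]
wrist_force: [-2.4, 1.0, -0.2]
grip_width: 0.0111
```

```bash
python3 go.py 558.2 111 79.5 50.05 1
```

```text
pos [558.3 110.9  79.7] yaw 50.14 dist 0.0003 turn -0.002 F [-2.4  1.  -0.2] t 16.575 q6 -0.76
xaxis [ 0.0374 -0.01   -0.9992] w 0.0111 mom [0.15  0.385 0.029]
[0, [0.0002, 0.0, -0.0001], 0.0015]
```

Call:
{"api": "move_arm", "payload": {"plan": [[0,[0,0,-0.0015],0]]}}

```text
t: 16.7
tool_pos: [0.5576, 0.1116, 0.0799]
tool_rot: [[0.039, 0.64, 0.767], [-0.011, 0.768, -0.64], [-0.999, 0.017, 0.037]]
wrist_force: [4.7, -5.7, -1.1]
grip_width: 0.0109
```

Call:
{"api": "move_arm", "payload": {"plan": [[0,[0,0,-0.0015],0]]}}

```text
t: 16.82
tool_pos: [0.5576, 0.1116, 0.08]
tool_rot: [[0.042, 0.64, 0.768], [-0.013, 0.769, -0.64], [-0.999, 0.017, 0.041]]
wrist_force: [4.5, -6.7, -3.3]
grip_width: 0.0107
```

Call:
{"api": "move_arm", "payload": {"plan": [[0,[0.0003,0,0.0005],0]]}}

```text
t: 16.95
tool_pos: [0.5579, 0.1113, 0.0798]
tool_rot: [[0.042, 0.64, 0.767], [-0.013, 0.768, -0.64], [-0.999, 0.017, 0.041]]
wrist_force: [-1.4, 0.6, 1.3]
grip_width: 0.011
```

Call:
{"api": "move_arm", "payload": {"plan": [[0,[0.0003,0,0.001],0]]}}

```text
t: 17.08
tool_pos: [0.558, 0.1112, 0.0794]
tool_rot: [[0.04, 0.64, 0.767], [-0.012, 0.768, -0.64], [-0.999, 0.016, 0.039]]
wrist_force: [-2.6, 0.4, 1.0]
grip_width: 0.011
```

Call:
{"api": "move_arm", "payload": {"plan": [[0,[0.0002,0,0.0015],0]]}}

```text
t: 17.2
tool_pos: [0.5581, 0.1111, 0.0789]
tool_rot: [[0.037, 0.64, 0.767], [-0.01, 0.768, -0.64], [-0.999, 0.016, 0.035]]
wrist_force: [-3.9, 3.8, 2.3]
grip_width: 0.0109
```

Call:
{"api": "move_arm", "payload": {"plan": [[0,[0,0,0.0015],0],[0,[0,0,0.0015],0]]}}

```text
t: 17.45
tool_pos: [0.5582, 0.111, 0.0786]
tool_rot: [[0.031, 0.641, 0.767], [-0.007, 0.768, -0.641], [-0.999, 0.015, 0.028]]
wrist_force: [-5.1, 3.7, 3.6]
grip_width: 0.0107
```

Call:
{"api": "move_arm", "payload": {"plan": [[0,[-0.0003,0,0.0018],0],[0,[-0.0003,0,0.0018],0]]}}

```text
t: 17.7
tool_pos: [0.5583, 0.1108, 0.0784]
tool_rot: [[0.024, 0.641, 0.767], [-0.003, 0.767, -0.641], [-1.0, 0.013, 0.02]]
wrist_force: [-5.2, 3.9, 0.7]
grip_width: 0.0108
```

Call:
{"api": "move_arm", "payload": {"plan": [[0,[-0.0006,0,0.0016],0],[0,[-0.0006,0,0.0012],0]]}}

```text
t: 17.95
tool_pos: [0.5581, 0.1108, 0.0783]
tool_rot: [[0.018, 0.641, 0.767], [0.0, 0.767, -0.642], [-1.0, 0.012, 0.014]]
wrist_force: [-3.2, 1.8, -1.0]
grip_width: 0.0111
```

Call:
{"api": "move_arm", "payload": {"plan": [[0,[-0.0003,0,-0.001],0],[0,[0,0,-0.0005],0]]}}

```text
t: 18.2
tool_pos: [0.5579, 0.1111, 0.0786]
tool_rot: [[0.021, 0.641, 0.767], [-0.001, 0.768, -0.641], [-1.0, 0.012, 0.017]]
wrist_force: [-0.6, -0.5, -0.6]
grip_width: 0.0106
```

```bash
python3 go.py 557.8 111.4 79.3 50.05 1; python3 - <<'E'
from h import *
for n in('side',):
    i=get_image(n); cv2.imwrite(f'pics/{n}5.png',crop(i,proj(n,[.54,.12,.08]),32,12))
E
```

```text
pos [557.9 111.1  78.6] yaw 50.14 dist 0.0007 turn -0.002 F [-0.6 -0.5 -0.6] t 18.2 q6 -0.77
xaxis [ 0.0209 -0.0013 -0.9998] w 0.0106 mom [-0.079  0.029 -0.02 ]
[0, [-0.0007, 0.0002, -0.0003], 0.0016]
```

View pics/side5.png

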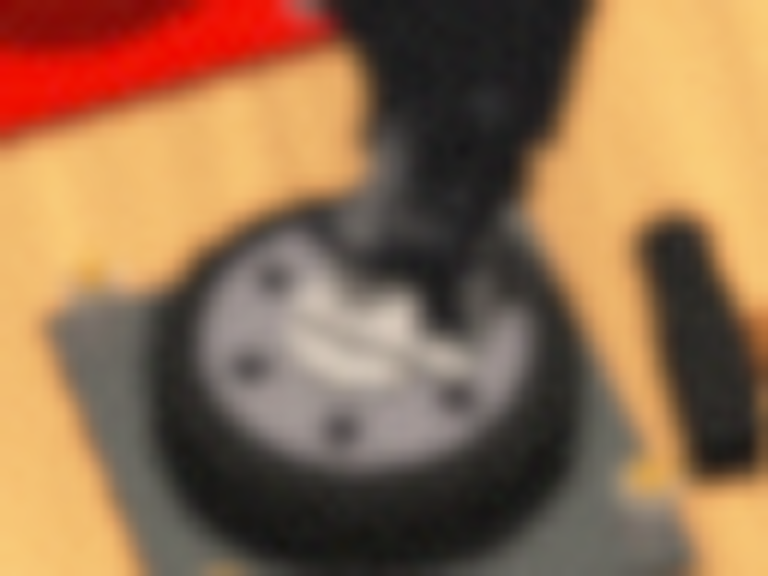

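The crop shows the clip around the axle: the near prong's edge runs from (290,320) to (470,370), with the axle top just behind the fingers. I'll give one light press to confirm it is home, relieve it and let go.

Call:
{"api": "move_arm", "payload": {"plan": [[0,[-0.0004,0,-0.002],0]]}}

```text
t: 18.38
tool_pos: [0.5576, 0.1114, 0.0793]
tool_rot: [[0.024, 0.641, 0.768], [-0.003, 0.768, -0.641], [-1.0, 0.013, 0.021]]
wrist_force: [5.5, -5.5, -3.1]
grip_width: 0.0111
```

Call:
{"api": "move_arm", "payload": {"plan": [[0,[-0.0002,0,0.0003],0]]}}

```text
t: 18.5
tool_pos: [0.5579, 0.1112, 0.0795]
tool_rot: [[0.024, 0.641, 0.767], [-0.003, 0.768, -0.641], [-1.0, 0.013, 0.021]]
wrist_force: [-1.2, 0.9, -2.1]
grip_width: 0.011
```

```bash
python3 go.py 557.8 111.4 79.3 50.05 1
```

```text
pos [557.9 111.2  79.5] yaw 50.14 dist 0.0003 turn -0.002 F [-1.2  0.9 -2.1] t 18.5 q6 -0.77
xaxis [ 0.0244 -0.0031 -0.9997] w 0.011 mom [0.134 0.199 0.086]
[0, [0.0002, 0.0001, -0.0002], 0.0016]
```

Call:
{"api": "move_arm", "payload": {"plan": [[0,[0.0003,0,0],0],[0.2,[0,0,0],0],[0.3,[0,0,0],0],[0.35,[0,0,0],0]]}}

```text
t: 19.0
tool_pos: [0.5583, 0.1117, 0.0802]
tool_rot: [[0.025, 0.641, 0.767], [-0.002, 0.767, -0.641], [-1.0, 0.015, 0.021]]
wrist_force: [0.1, 0.7, -0.3]
grip_width: 0.0301
```

```bash
python3 go.py 557.8 111.4 79.3 50.05 1
```

```text
pos [558.3 111.7  80.2] yaw 50.13 dist 0.0011 turn -0.001 F [ 0.1  0.7 -0.3] t 19.0 q6 -0.77
xaxis [ 0.0253 -0.0019 -0.9997] w 0.0301 mom [-0.009 -0.011  0.018]
[0, [0.0009, -0.0006, -0.0002], 0.0013]
```

Released, with no contact force. I retreat straight up first, then away for a clear view.

Call:
{"api": "move_arm", "payload": {"plan": [[0.35,[-0.006,0,0],0],[0.35,[-0.012,0,0],0],[0.35,[-0.02,0,0],0],[0.35,[-0.03,0,0],0],[0.35,[-0.03,0,0],0]]}}

```text
t: 19.62
tool_pos: [0.5544, 0.1119, 0.1811]
tool_rot: [[0.022, 0.641, 0.767], [-0.002, 0.767, -0.641], [-1.0, 0.012, 0.018]]
wrist_force: [0.2, -0.3, -0.1]
grip_width: 0.0297
```

```bash
python3 go.py 480 -150 230 50 7 0.35
```

```text
pos [554.4 111.9 181.1] yaw 50.12 dist 0.2766 turn -0.002 F [ 0.2 -0.3 -0.1] t 19.625 q6 -0.77
xaxis [ 0.0216 -0.002  -0.9998] w 0.0297 mom [ 0.035 -0.045 -0.024]
[0.35, [-0.0071, -0.0354, 0.016], 0.0003]
[0.35, [-0.0071, -0.0354, 0.016], 0.0003]
[0.35, [-0.0071, -0.0354, 0.016], 0.0003]
[0.35, [-0.0071, -0.0354, 0.016], 0.0003]
[0.35, [-0.0071, -0.0354, 0.016], 0.0003]
[0.35, [-0.0071, -0.0354, 0.016], 0.0003]
[0.35, [-0.0071, -0.0354, 0.016], 0.0003]
```

Call:
{"api": "move_arm", "payload": {"plan": [[0.35,[-0.0071,-0.0354,0.016],0],[0.35,[-0.0071,-0.0354,0.016],0],[0.35,[-0.0071,-0.0354,0.016],0],[0.35,[-0.0071,-0.0354,0.016],0],[0.35,[-0.0071,-0.0354,0.016],0]]}}

```text
t: 20.25
tool_pos: [0.5034, -0.0781, 0.2266]
tool_rot: [[0.036, 0.636, 0.771], [-0.003, 0.771, -0.637], [-0.999, 0.021, 0.029]]
wrist_force: [0.6, -0.7, 0.5]
grip_width: 0.0298
```

```bash
python3 - <<'E'
from fit import *
a=np.radians(140.1); q=np.array([.533,.132])
for n in('side','top'):
    i=get_image(n); cv2.imwrite(f'pics/{n}6.png',i); P=[.545,.12,.08]
    c=crop(i,proj(n,P),32,12); c2=c.copy(); x0,y0=[int(v) for v in proj(n,P)-[32,24]]
    for k in clip_polys([*q,a],.0685): cv2.polylines(c2,[np.array([(proj(n,v)-[x0,y0]+.5)*12 for v in k]).astype(int)],True,(0,0,255),1)
    cv2.imwrite(f'pics/z6{n}.png',np.hstack([cv2.resize(c,(400,300)),cv2.resize(c2,(400,300))])); cv2.imwrite(f'pics/zz6{n}.png',c2)
E
```

```text
(no output)
```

View pics/z6side.png

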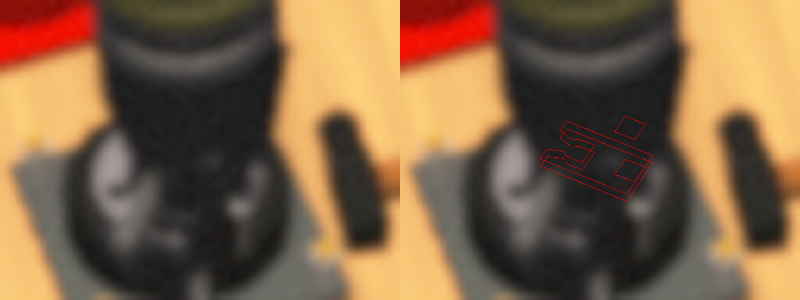

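View pics/z6top.png

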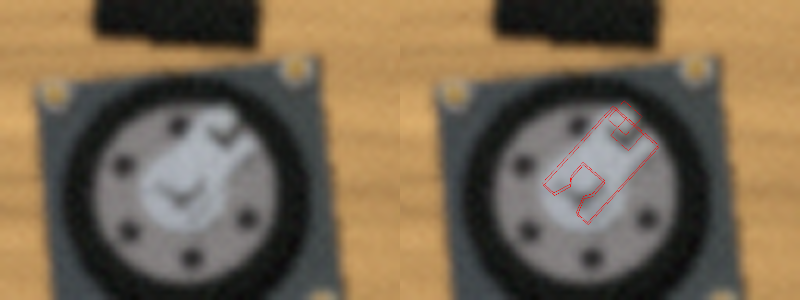

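View pics/zz6side.png

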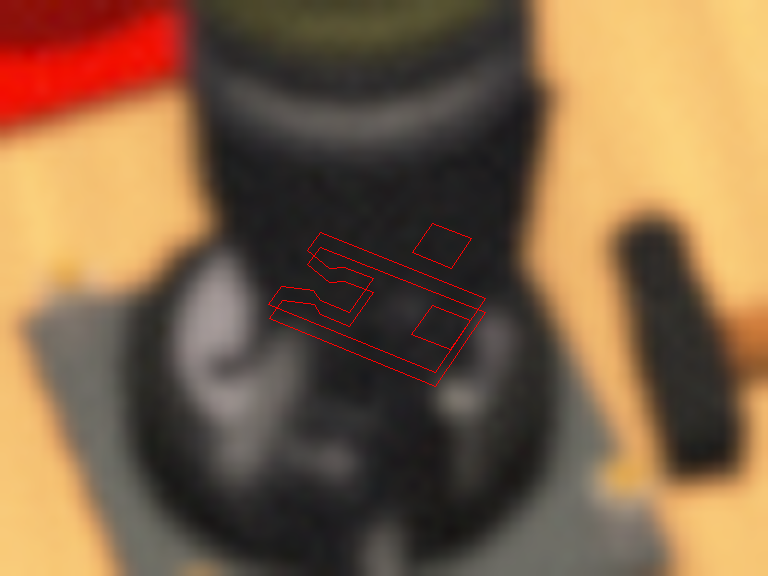

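View pics/side6.png

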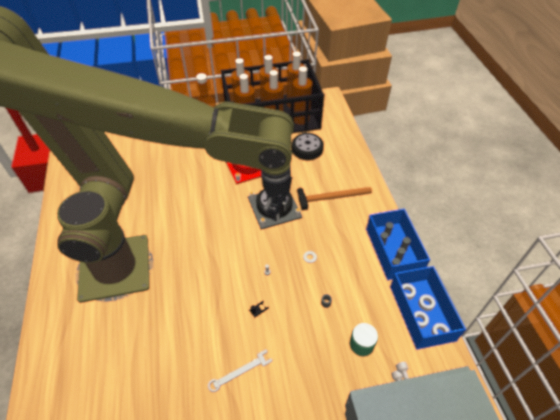

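In the top view the clip matches the seated model: the prongs are around the axle at (580,190) and the lug is at (620,125). The gripper blocks the side view, so I move further away.

Call:
{"api": "move_arm", "payload": {"plan": [[0.35,[0,-0.04,0.02],0],[0.35,[0,-0.04,0.02],0],[0.35,[0,-0.04,0.02],0],[0.35,[0,-0.03,0.015],0],[0.35,[0,0,0],0]]}}

```text
t: 20.98
tool_pos: [0.4662, -0.2452, 0.2305]
tool_rot: [[0.043, 0.638, 0.769], [-0.004, 0.77, -0.638], [-0.999, 0.024, 0.036]]
wrist_force: [-0.0, 0.1, 0.6]
grip_width: 0.0299
```

```bash
python3 - <<'E'
from fit import *
a=np.radians(140.1); q=np.array([.533,.132])
for n in('side','top'):
    i=get_image(n); cv2.imwrite(f'pics/{n}7.png',i); P=[.545,.12,.08]
    c=crop(i,proj(n,P),28,14); c2=c.copy(); x0,y0=[int(v) for v in proj(n,P)-[28,21]]
    for k in clip_polys([*q,a],.0685): cv2.polylines(c2,[np.array([(proj(n,v)-[x0,y0]+.5)*14 for v in k]).astype(int)],True,(0,0,255),1)
    cv2.imwrite(f'pics/z7{n}.png',np.vstack([cv2.resize(c,(400,300)),cv2.resize(c2,(400,300))]))
E
```

```text
(no output)
```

View pics/z7side.png

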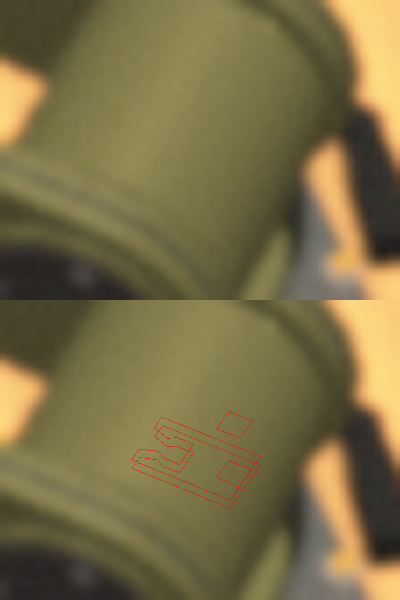

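View pics/top7.png

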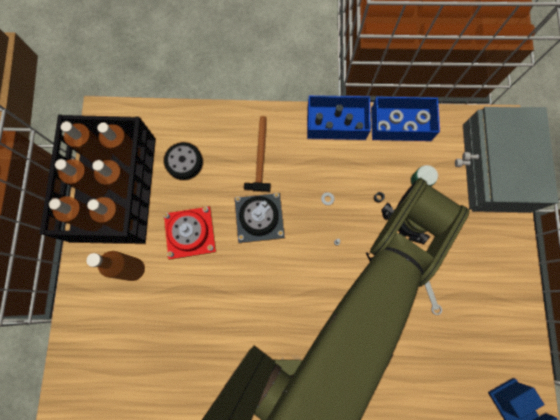

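The forearm still blocks the side view. I carry on towards the start pose, where it was clear.

Call:
{"api": "move_arm", "payload": {"plan": [[0.35,[0,-0.05,0.01],0],[0.35,[0,-0.05,0.01],0],[0.35,[0,-0.05,0.01],0],[0.35,[0,-0.05,0.01],0],[0.35,[0,-0.04,0.01],0]]}}

```text
t: 21.7
tool_pos: [0.3574, -0.458, 0.2275]
tool_rot: [[0.048, 0.623, 0.781], [-0.002, 0.782, -0.623], [-0.999, 0.028, 0.039]]
wrist_force: [-0.2, -0.0, 0.8]
grip_width: 0.03
```

Call:
{"api": "move_arm", "payload": {"plan": [[0.35,[0,-0.03,0.03],0],[0.35,[0,-0.03,0.03],0],[0.35,[0,-0.03,0.03],0],[0.35,[0,-0.02,0.02],0],[0.35,[0,0,0],0]]}}

```text
t: 22.32
tool_pos: [0.3811, -0.6131, 0.2288]
tool_rot: [[0.049, 0.618, 0.785], [-0.0, 0.786, -0.619], [-0.999, 0.03, 0.039]]
wrist_force: [0.6, -0.1, -0.2]
grip_width: 0.0301
```

```bash
sed -n 1p /dev/null; cat > look.py <<'E'
import sys; from fit import *
k=sys.argv[1]; a=np.radians(140.1); q=np.array([.533,.132])
for n in('side','top'):
    i=get_image(n); cv2.imwrite(f'pics/{n}{k}.png',i); P=[.545,.12,.08]
    c=crop(i,proj(n,P),28,14); c2=c.copy(); x0,y0=[int(v) for v in proj(n,P)-[28,21]]
    for m in clip_polys([*q,a],.0685): cv2.polylines(c2,[np.array([(proj(n,v)-[x0,y0]+.5)*14 for v in m]).astype(int)],True,(0,0,255),1)
    cv2.imwrite(f'pics/z{k}{n}.png',np.vstack([cv2.resize(c,(400,300)),cv2.resize(c2,(400,300))]))
E
python3 look.py 8
```

```text
(no output)
```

View pics/z8side.png

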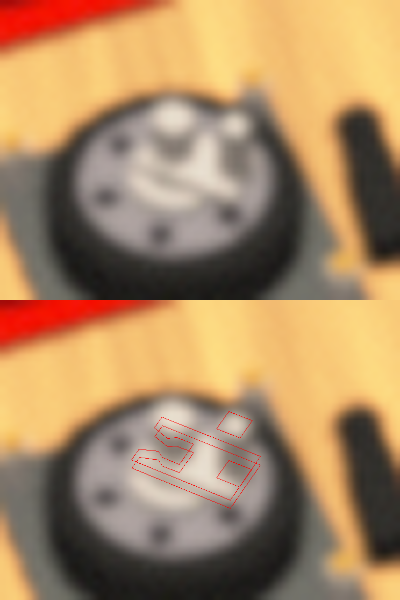

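View pics/z8top.png

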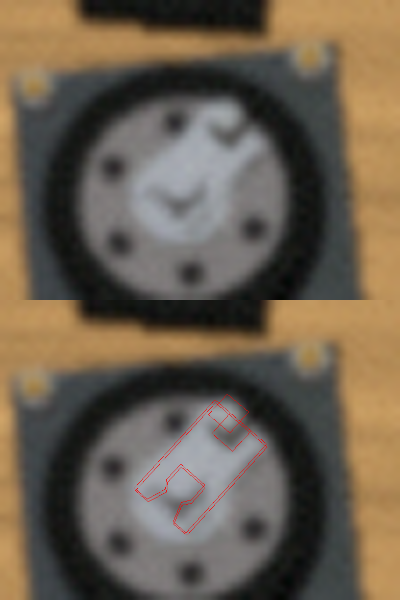

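View pics/side8.png

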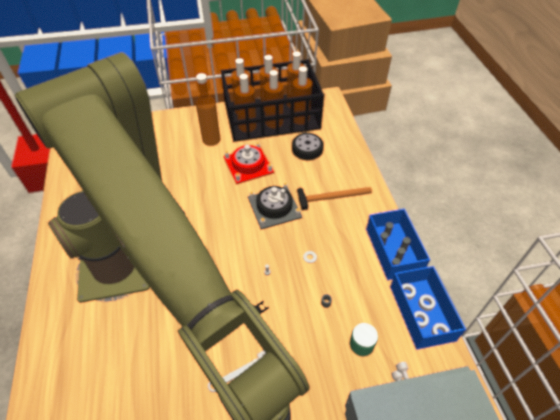

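The side view, now clear, shows the clip through the groove below the axle top at (175,115). Its lug stands upright at (238,122), and its edge slope is about 0.42 against 0.41 for the level model. The bystanders that show are where they were, so I hand it in.

```bash
python3 -c "
from workcell import *
o=get_obs();print(o['t'],o['wrist_force'],o['joint_vel'].round(3));print(sign_off())"
```

```text
22.425 [-0.22846316  1.97993499 -0.89849064] [ 0.    -0.019  0.016 -0.003 -0.001 -0.002]
the job is handed in; nothing more can be done
None
```

The steel clip is snapped home in the axle groove and let go, and I handed the job in at 22.4 s with the arm well clear.

- **Finding the groove:** I touched the axle top with the shut fingers, at 97.5 mm. I then touched it again with the held clip's underside, and the two agreed within about 0.1 mm.
- **Pushing in:** The lips met the core at the expected depth, with nothing touching before that. The push peaked at about 9 N in the readings between moves, and the force fell as the prongs snapped over. The clip then stopped about 1 mm from the predicted home position. A second press of about 8 N moved it only about 0.4 mm.
- **Levelling:** The tool tilted about 1.6° under the push. I took most of that out with light pulls of up to about 7 N before letting go, and the clip resisted them and stayed in.
- **Last look:** In both views the clip lies round the axle with its lug upright. Its edge slope in the side view is 0.42 against 0.41 for a level clip, so level within what the picture resolves.

**Not fully confirmed:**
- The pictures only place the clip to about 1–2 mm, so "fully home" rests on the forces and positions felt.
- On the first fast descent to the clip the arm stopped about 7 mm short, moved about 7 mm sideways and tilted about 1°. A picture showed the clip had not moved, and I carried on with slower steps.
- The bystanders in view had not moved. The arm covered most of the wrench and the area around the black look-alike clip in the last views.

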